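# Charge the grinding jar from the low bin

### The arm

A 6-joint arm with a two-finger parallel gripper is mounted at the origin on the work surface. World frame = base frame: x ahead of the robot, y to its left, z up, the work surface at z = 0. Lengths are in m, angles in rad, forces in N, time in s.
With the tool pointing down it reaches from about 0.25 to 0.775 m from the base axis. Payload 4 kg.
Tool frame: the origin (TCP) lies at the centre of the arm's flange, where the gripper is bolted on; the fingertips stand 199 mm ahead of it and the grasp point (between the pads) lies 180 mm ahead of it (robot.tcp_to_tips is the z of the fingertips in the tool frame, in m); z points along the fingers, y is the line along which they close (so a half turn about z gives the same grasp; the last joint's range is limited). The gripper opens to 94 mm and grips with 3 to 60 N. Pads are 16 mm wide; open, the fingers measure 119 mm over their backs; the gripper's body (75 mm by 177 mm) begins 78 mm behind the grasp point.
Start: joints at [-1.441, 0.087, 1.371, -0, 1.684, -0.103], TCP at [0.127, -0.535, 0.405] pointing down, gripper open.
Joint ranges: [-3.1, 3.1], [-0.76, 2.03], [0.27, 2.55], [-1.08, 4.22], [0.17, 2.65], [-2.57, 2.57]. Speed limits (rad/s): [2.79, 2.79, 3.14, 3.14, 3.14, 3.14].

### API

Orientations are given as [roll, pitch, yaw] about the fixed x, y, z axes, in that order (R = Rz(yaw) Ry(pitch) Rx(roll)).
In Python, from bench import robot gives the robot as it stands.
- The arm moves only by the tool play_rows, never from a script. Its arguments are lists of equal length, an entry for each row: "translation": the shift along the tool's x, y, z scaled (see below), a list of three; "twist": the turn, a rotation vector about the tool's x, y, z scaled (see below), a list of three; "gripper": the opening, from -1 (shut) to 1 (fully open). A call has 1 to 8 rows; each row shifts and turns the commanded pose from where the row before left it, along the tool's axes as they then stand; what a row does not reach is not made up. The controller multiplies each number of a shift by 0.04 m and each number of a turn by 0.1 rad. A row lasts 1/10 s, in which the tool goes at most 50 mm and 8.59 degrees, less where a joint would pass 70% of its speed; a pose out of reach is approached as far as the arm can. A call with a number of a shift or a turn outside -1 to 1 is refused whole. A call with a gripper value outside its range is refused whole. The fingers move at their own pace and stop on an object; the grip force is fixed at half the most. Time passes only in rows, so rows that do not move let the fingers close. It gives the time, the measured TCP pose, the force, the opening and the grip force at its end, in the units of the state.
- robot.get_obs(): the state, without advancing time (a new reading comes with each control period).
- robot.snapshot(name): name is "side" or "top" or "wrist"; returns the picture (384x512x3 uint8, red, green, blue); there is no depth.
- robot.camera_model(name): a dict with "camera_matrix" (3x3 intrinsics, pixels), "rvec" (rotation vector, rad) and "tvec" (3), from world to camera coordinates, as OpenCV has them. Camera axes: x right, y down, z forward; pixel columns grow to the right and rows downward; lengths in m; the calibration is good to about 2 mm. The wrist camera is an equidistant fisheye: a pixel r from the principal point sees the ray r / f radians off the axis. A picture is of the moment at which its call begins: read the wrist's pose just before it. camera_model takes no time and is no camera call; for the wrist camera it gives the pose at the moment of the call.
- robot.close_job(): hands the job in; it is judged then, once.
Trained networks look in the newest picture that a camera, given by its name, has taken for a name from the list of things; names that differ only in an ending like _2 or _b are one class to them, and where a whole thing is asked for, a point or a joint stands for the part that bears it (a point fixed in the world has none). Each returns a list of dicts, best first, with "score" (0 to 1); they miss things now and then, are a little off and sometimes report something else, mostly with a low value. They report only what shows in the picture. A call takes as long as a camera call. They do not tell look-alikes from the thing itself.
- robot.recognise(name, camera): "centre" ([x, y, z] in m, in world coordinates, good to about 4 mm: the middle of the surface that is visible of it).
- robot.spot_point(name, camera): "centre" ([x, y, z] in m, in world coordinates, good to about 4 mm: a listed point, or the origin of a listed thing).
The state is a dict: "time": time; "joint_positions": joint angles; "qvel": joint speeds; "joint_torque": joint torques, N m; "tool_pos": TCP position; "ee_rot": TCP orientation; "wrist_force": force on the tool from outside, world axes, zero at the start; "wrist_torque": the same for the moment, N m; "width": finger opening in m; "finger_force": force on a finger pad.
Only numpy, scipy, OpenCV 4.12 (cv2) and the standard library are available. Lean on these libraries where they do the work, as an engineer would, in place of code of your own. Each camera call takes 0.05 s, during which the arm holds its last target. There are 200 camera calls.

### The job

Charge the open steel grinding jar: with the long-handled scoop from the black tool rest, gather all three white grinding balls from the blue bin under the low wire shelf and tip them into the jar, without knocking the scoop or the arm against the shelf and without handling the balls with the gripper. Then lay the scoop down flat, right way up, on the bare bench, outside the bin and its rest. Keep the jar standing about where it is, and leave the jar's lid, the oil bottle and the slide box alone.

Things in the scene. Friction and masses are not known exactly. Their poses are not given: they have to be found in the camera images.
- bin: Fixed blue plastic bin, open above. Origin: on the bench under the middle of its mouth. x points into the bin from mouth to back, z up. Floor 3 thick; front lip x = 0 to 4, 8 high; side walls 4 thick, 16 high (heights from the bench), inside width 84 (y -42 to 42). Slippery. Bench before the mouth (x -330 to 0, y within 85) is bare.
- bin_back (a point): Foot of the bin's upright back wall: middle of its inner face, at the floor (bin x = 194, 3 above the bench). The wall is 4 thick and 16 high.
- shelf: Low chromed wire shelf on four posts, fixed over the bin; same origin and axes as the bin, moves with it. It spans x = -5 to 215, y = -90 to 90, underside 78 and top 84 above the bench. Posts of 12 diameter (20 at the feet) at x = 20 and 195, y = -80 and 80. A brass sieve, 77 across, its top 116 above the bench, stands on it at x = 65, y = -45.
- scoop: Scoop, 100 to 150 g, at first in the tool rest. Origin: under the middle of its aluminium pan; x to the open front lip, z up. Pan 90 long (x -45 to 45), 76 wide, floor 2 thick; side walls 26 high at the back (x -45 to -12), falling to nothing at x = 36; back wall 26 high. Centre of mass about x = -34: set on a flat surface it stands level on its pan.
- scoop_lip (a point): Middle of the scoop's open front lip, underside (scoop x = 45, z = 0); the lip is 1 thick. The pan is slippery: balls roll out when the lip points some 5 degrees down (surely at 30) and roll to the back wall when it points 8 or more degrees up.
- scoop_grip (a point): On the handle's centre line in the rest's finger gap (scoop x = -86, z = 22). Handle: straight wooden bar, 14 wide and 14 high, from scoop x = -45 back to -256, its centre line 22 above the pan's underside.
- scoop_end (a point): On the handle's centre line near its free end (scoop x = -215, z = 22), 260 behind the lip. Held here, the scoop reaches the bin's back wall while the grip stays about 60 in front of the shelf's edge; held at scoop_grip, the hand would strike the shelf.
- rest: Fixed black tool rest. Origin: on the bench under the pan's middle; x along the scoop to its lip. Base 6 thick, x -270 to 60, 100 wide. At x -265 to -127 the handle lies in a channel 20 wide, its walls 46 high, above the handle: no grip there. From x -127 to -45 is a finger gap open at both sides. Rims 18 high round the pan. The scoop lifts straight out.
- jar: Open steel grinding jar, loose, 0.75 to 1 kg. Origin: centre of its underside. 116 outside diameter, 124 at the rim, 85 high, bore at least 104, inner floor 8 above the underside.
- jar_rim (a point): Centre of the jar's mouth, at rim height (85 above the bench).
- ball1_center (a point): Centre of a white ceramic grinding ball, 20 diameter, 16 g, loose on the bin's floor. It rolls easily.
- ball2_center (a point): Centre of the second ball, the same.
- ball3_center (a point): Centre of the third ball, the same.
- ball1: The first ball as a body (its origin turns with it as it rolls: use the centre).
- ball2: The second ball as a body.
- ball3: The third ball as a body.
- jar_lid: Bystander: the jar's loose steel lid lying on the bench, a disc of 124 diameter, 12 thick, knob to 38. Origin: centre of its underside.
- oil_bottle: Bystander: small amber bottle, 42 diameter, 85 high, loose. Origin: centre of its underside.
- slide_box: Bystander: grey box of slides, 60 x 85 x 33, loose. Origin: centre of its underside.
Mind the look-alikes: they are no part of the job. What is shaped like the jar but orange, pink or red is not meant.

How it is judged:
By the outcome, as a careful person would: the job done as asked, in the order asked, and still so for the second after the job is handed in, with the robot touching nothing.
It also fails if it takes over 72 s, if anything falls off the work surface, if the arm or the gripper's body presses on something with over 40 N, if the wrist force passes 120 N, or if a joint passes its speed limit or range.

## Working session

There is one attempt and no reset: what is moved stays moved. The work goes in short steps, Python scripts to look and compute and a tool call to move; the robot and the scene stay as the last step left them, time stands still between calls to the robot, and variables do not carry over. Pictures are saved under pics/ and viewed, at most 10 in all, crops included, and the job is handed in when it is done.

Besides the shell and the picture viewer there is one more tool, called after ">>>" by a JSON object that holds its "name" and its "arguments". play_rows: Moves the arm, as the interface text tells. Its arguments: {"type":"object","properties":{"translation":{"type":"array","items":{"type":"array","items":{"type":"number","minimum":-1,"maximum":1}}},"twist":{"type":"array","items":{"type":"array","items":{"type":"number","minimum":-1,"maximum":1}}},"gripper":{"type":"array","items":{"type":"number"}}},"required":["translation","twist","gripper"]}

```bash
ls; mkdir -p pics; python3 - <<'E'
from bench import robot
import cv2,numpy as np
for c in ["side","top"]:
    im=robot.snapshot(c); cv2.imwrite(f"pics/{c}0.png",im[:,:,::-1])
    for n in ["bin","bin_back","shelf","rest","scoop","scoop_lip","scoop_grip","scoop_end","jar","jar_rim","ball1_center","jar_lid","oil_bottle","slide_box"]:
        r=robot.spot_point(n,c)
        m=robot.camera_model(c)
        for d in r[:4]:
            p=cv2.projectPoints(np.array([d["centre"]]),np.array(m["rvec"],float),np.array(m["tvec"],float),np.array(m["camera_matrix"],float),None)[0].ravel()
            print(c,n,round(d["score"],2),np.round(d["centre"],3),p.round())
print(robot.get_obs()["time"])
E
```

```text
pics
side bin 0.84 [ 0.491  0.11  -0.005] [257. 265.]
side bin_back 0.71 [0.678 0.215 0.003] [169. 259.]
side bin_back 0.61 [0.48  0.301 0.006] [212. 331.]
side shelf 0.6 [0.496 0.112 0.006] [255. 263.]
side rest 0.64 [ 0.584 -0.366 -0.001] [314. 140.]
side scoop 0.64 [ 0.579 -0.372  0.011] [317. 137.]
side scoop_lip 0.68 [ 0.626 -0.361  0.008] [302. 135.]
side scoop_grip 0.71 [ 0.503 -0.397  0.028] [344. 137.]
side scoop_end 0.69 [ 0.378 -0.43   0.028] [386. 145.]
side scoop_end 0.57 [ 0.676  0.216 -0.001] [170. 260.]
side jar 0.91 [ 0.837 -0.178 -0.001] [215. 145.]
side jar 0.87 [ 0.847  0.102 -0.   ] [151. 202.]
side jar 0.76 [ 0.702 -0.032 -0.003] [222. 192.]
side jar 0.76 [0.287 0.208 0.001] [313. 344.]
side jar_rim 0.95 [ 0.358 -0.144  0.09 ] [358. 195.]
side jar_rim 0.92 [ 0.832 -0.183  0.087] [214. 123.]
side jar_rim 0.83 [0.288 0.209 0.086] [317. 328.]
side jar_rim 0.77 [0.851 0.099 0.082] [143. 180.]
side ball1_center 0.46 [0.509 0.287 0.017] [205. 316.]
side jar_lid 0.7 [0.509 0.29  0.006] [205. 320.]
side jar_lid 0.57 [0.676 0.212 0.002] [171. 259.]
side jar_lid 0.41 [0.4
[... 896 characters left out ...]
0.293 0.211 0.003] [182. 302.]
top jar 0.91 [ 0.358 -0.15  -0.003] [308. 274.]
top jar 0.82 [0.853 0.096 0.002] [220. 115.]
top jar 0.76 [ 0.84  -0.183  0.001] [310. 116.]
top jar_rim 0.94 [ 0.704 -0.034  0.083] [264. 152.]
top jar_rim 0.91 [ 0.838 -0.184  0.085] [314. 106.]
top jar_rim 0.89 [ 0.357 -0.146  0.085] [310. 274.]
top jar_rim 0.82 [0.292 0.204 0.089] [179. 304.]
top ball1_center 0.51 [ 0.584 -0.372 -0.001] [378. 195.]
top ball1_center 0.49 [0.506 0.288 0.016] [155. 227.]
top ball1_center 0.21 [0.48  0.3   0.003] [152. 237.]
top jar_lid 0.63 [0.675 0.213 0.   ] [182. 172.]
top oil_bottle 0.47 [0.646 0.331 0.   ] [143. 182.]
top slide_box 0.92 [ 0.504  0.365 -0.001] [130. 230.]
1.5
```

```bash
python3 - <<'E'
import cv2
for c in ["side","top"]:
    cv2.imwrite(f"pics/{c}0b.png",cv2.resize(cv2.imread(f"pics/{c}0.png"),(800,600),interpolation=cv2.INTER_CUBIC))
E
```

```text
(no output)
```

View pics/side0b.png

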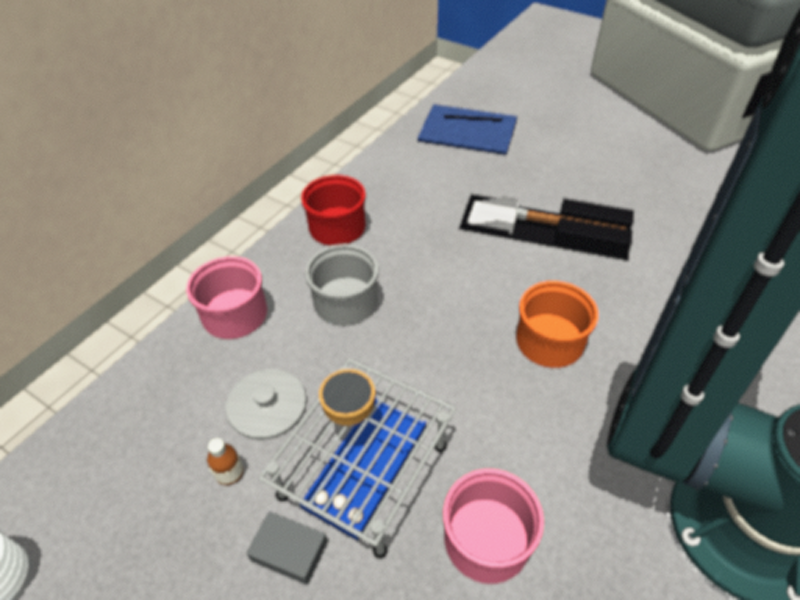

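View pics/top0b.png

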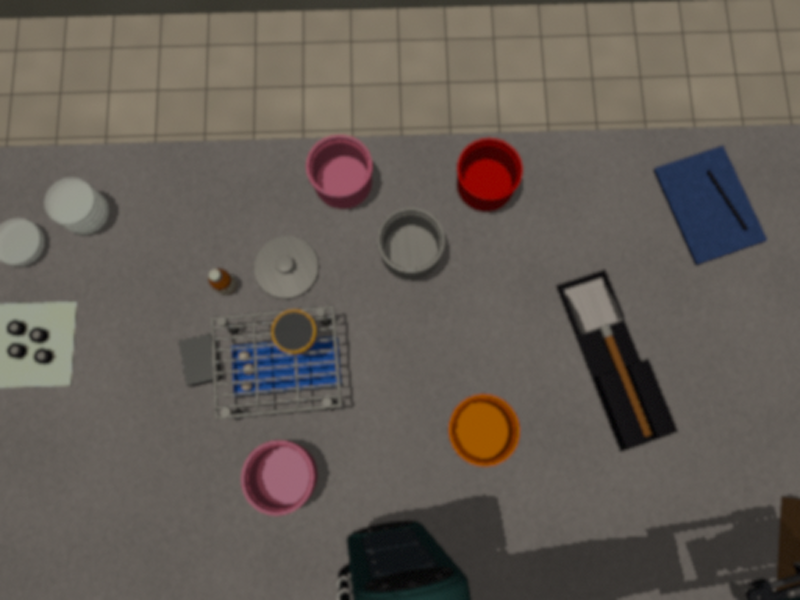

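The side view (enlarged) shows:
- Blue bin under the shelf at about (380,450), with three balls at its back at (320,497), (340,502) and (355,515).
- Scoop in the black rest at (545,220).

The jar look-alikes are steel grey at side (344,285) / top (412,242), orange at (557,322), red at (334,208), and pinks at (228,296) and (492,524). Only the grey one is a steel jar, so it is at world (0.703,-0.033). I'll confirm it in a crop before reaching for it.

```bash
cat > h.py <<'E'
import numpy as np
from scipy.spatial.transform import Rotation as Ro
from bench import robot
def pose():
    o=robot.get_obs(); return np.array(o["tool_pos"]),Ro.from_euler("xyz",o["ee_rot"]),o
def down(h,pitch=0.,flip=False):
    """tool R: tool x along heading h (rad) [or opposite if flip], z down; lip-up pitch in rad"""
    x=np.array([np.cos(h),np.sin(h),0]); z=np.array([0,0,-1.]); y=np.cross(z,x)
    up=Ro.from_rotvec(-pitch*np.cross([0,0,1],x))   # raises heading direction
    M=np.c_[x,y,z] if not flip else np.c_[-x,-y,z]
    return up*Ro.from_matrix(M)
def rows(p1,R1,p0=None,R0=None,nmin=1,vmax=.9):
    p,R,_=pose()
    if p0 is not None: p=np.array(p0)
    if R0 is not None: R=R0
    rv=(R.inv()*R1).as_rotvec(); d=np.array(p1)-p
    n=int(max(nmin,np.ceil(np.linalg.norm(d)/(.04*vmax)),np.ceil(np.abs(rv).max()/(.1*vmax))))
    st=Ro.from_rotvec(rv/n); Rc=R
    T=[]
    for i in range(n):
        T.append((Rc.inv().apply(d/n)/.04).round(2).tolist()); Rc=Rc*st
    w=(rv/n/.1).round(3).tolist()
    print("n",n,"twist",w)
    for i in range(0,n,8): print(T[i:i+8])
    return n
E
python3 - <<'E'
from h import *
import cv2
im=cv2.imread("pics/side0.png")[140:240,170:390]
cv2.imwrite("pics/jarcrop.png",cv2.resize(im,(800,364),interpolation=cv2.INTER_CUBIC))
p,R,o=pose(); print(p,R.as_matrix().round(3),o["joint_positions"],robot.camera_model("wrist"))
S=np.array([[.5805,-.372],[.625,-.3595],[.503,-.395],[.378,-.429]]);x=np.array([0,45,-86,-215])/1e3
c=S.mean(0);u=((S-c)*(x-x.mean())[:,None]).sum(0);h=np.arctan2(u[1],u[0]);u/=np.linalg.norm(u)
o0=c-u*x.mean();g=o0-.086*u;print("heading",np.degrees(h),"origin",o0,"grip",g)
for f in (0,1):
  rows([g[0],g[1],.30],down(h,flip=f))
E
```

```text
[ 0.12688543 -0.53516793  0.40469012] [[ 0.973  0.231  0.   ]
 [ 0.231 -0.973 -0.   ]
 [-0.     0.    -1.   ]] [-1.44109101e+00  8.72244461e-02  1.37070468e+00 -3.64891728e-07
  1.68360737e+00 -1.03086396e-01] {'camera_matrix': array([[297.31863964,   0.        , 254.27819331],
       [  0.        , 297.31863964, 191.13980808],
       [  0.        ,   0.        ,   1.        ]]), 'rvec': array([-2.30175414,  1.82104393,  0.22988276]), 'tvec': array([-0.54983322, -0.02604141,  0.38930909])}
heading 15.75416045746428 origin [ 0.58322087 -0.37149834] grip [ 0.50045142 -0.39484823]
n 12 twist [0.0, 0.0, -0.035]
[[0.82, -0.1, 0.22], [0.83, -0.1, 0.22], [0.83, -0.1, 0.22], [0.83, -0.1, 0.22], [0.83, -0.09, 0.22], [0.83, -0.09, 0.22], [0.83, -0.09, 0.22], [0.83, -0.08, 0.22]]
[[0.83, -0.08, 0.22], [0.83, -0.08, 0.22], [0.83, -0.08, 0.22], [0.83, -0.07, 0.22]]
n 35 twist [0.0, -0.0, 0.886]
[[0.28, -0.04, 0.07], [0.28, -0.06, 0.07], [0.27, -0.09, 0.07], [0.26, -0.11, 0.07], [0.25, -0.13, 0.07], [0.24, -0.15, 0.07], [0.23, -0.17, 0.07], [0.21, -0.19, 0.07]]
[[0.19, -0.21, 0.07], [0.17, -0.23, 0.07], [0.15, -0.24, 0.07], [0.13, -0.25, 0.07], [0.11, -0.26, 0.07], [0.08, -0.27, 0.07], [0.06, -0.28, 0.07], [0.03, -0.28, 0.07]]
[[0.01, -0.28, 0.07], [-0.02, -0.28, 0.07], [-0.04, -0.28, 0.07], [-0.07, -0.28, 0.07], [-0.09, -0.27, 0.07], [-0.12, -0.26, 0.07], [-0.14, -0.25, 0.07], [-0.16, -0.24, 0.07]]
[[-0.18, -0.22, 0.07], [-0.2, -0.2, 0.07], [-0.22, -0.19, 0.07], [-0.23, -0.17, 0.07], [-0.25, -0.15, 0.07], [-0.26, -0.12, 0.07], [-0.27, -0.1, 0.07], [-0.27, -0.08, 0.07]]
[[-0.28, -0.05, 0.07], [-0.28, -0.03, 0.07], [-0.29, -0.0, 0.07]]
```

View pics/jarcrop.png

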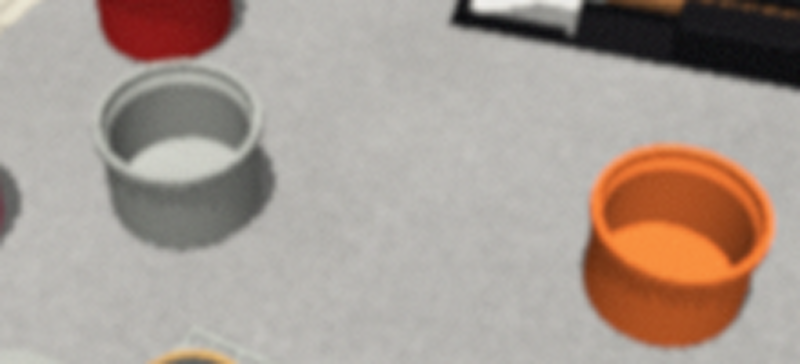

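The crop confirms that the jar at (180,150) is grey steel. The one at (680,240) is orange, so it isn't the jar. I'll move over the scoop.

>>> {"name": "play_rows", "arguments": {"translation": [[0.82, -0.1, 0.22], [0.83, -0.1, 0.22], [0.83, -0.1, 0.22], [0.83, -0.1, 0.22], [0.83, -0.09, 0.22], [0.83, -0.09, 0.22], [0.83, -0.09, 0.22], [0.83, -0.08, 0.22]], "twist": [[0, 0, -0.035], [0, 0, -0.035], [0, 0, -0.035], [0, 0, -0.035], [0, 0, -0.035], [0, 0, -0.035], [0, 0, -0.035], [0, 0, -0.035]], "gripper": [1, 1, 1, 1, 1, 1, 1, 1]}}

```text
time: 2.3
tool_pos: [0.3781, -0.441, 0.334]
ee_rot: [3.141, -0.0, 0.261]
wrist_force: [-0.1, -0.0, 0.8]
width: 0.0939
finger_force: 0.0
```

>>> {"name": "play_rows", "arguments": {"translation": [[0.83, -0.08, 0.22], [0.83, -0.08, 0.22], [0.83, -0.08, 0.22], [0.83, -0.07, 0.22], [0, 0, 0], [0, 0, 0]], "twist": [[0, 0, -0.035], [0, 0, -0.035], [0, 0, -0.035], [0, 0, -0.035], [0, 0, 0], [0, 0, 0]], "gripper": [1, 1, 1, 1, 1, 1]}}

```text
time: 2.9
tool_pos: [0.5021, -0.3945, 0.2985]
ee_rot: [-3.141, 0.001, 0.276]
wrist_force: [0.7, -0.5, -0.1]
width: 0.094
finger_force: 0.0
```

```bash
python3 - <<'E'
from h import *
import cv2
p,R,o=pose(); print(p,R.as_matrix().round(3),o["time"])
im=robot.snapshot("wrist"); cv2.imwrite("pics/w1.png",im[:,:,::-1])
for n in ["scoop","scoop_lip","scoop_grip","scoop_end","rest"]:
    for d in robot.spot_point(n,"wrist")[:2]: print(n,round(d["score"],2),np.round(d["centre"],4))
E
```

```text
[ 0.50214477 -0.39448264  0.29847588] [[ 0.962  0.273 -0.001]
 [ 0.273 -0.962  0.   ]
 [-0.001 -0.001 -1.   ]] 2.9
scoop 0.91 [ 0.5811 -0.3651  0.0041]
scoop_lip 0.69 [ 0.6243 -0.3585  0.005 ]
scoop_grip 0.89 [ 0.499  -0.3965  0.0296]
scoop_end 0.95 [ 0.3755 -0.4335  0.0262]
scoop_end 0.24 [ 0.5822 -0.3669  0.0026]
```

View pics/w1.png

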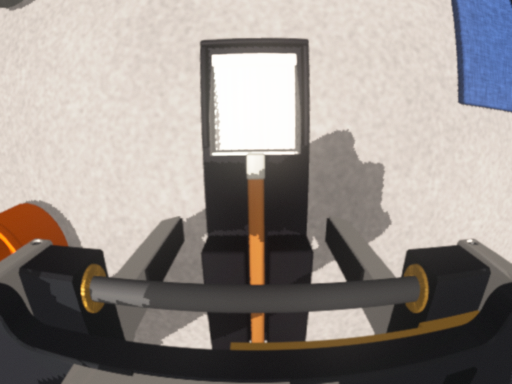

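The wrist picture shows the handle at column ~256, in line with the tool axis at 254. The finger gap covers rows 155–238 and the pan is at (255,103). I'll descend and grip.

>>> {"name": "play_rows", "arguments": {"translation": [[0, 0, 0.6], [0, 0, 0.8], [0, 0, 0.6], [0, 0, 0.2], [0, 0, 0], [0, 0, 0], [0, 0, 0], [0, 0, 0]], "twist": [[0, 0, 0], [0, 0, 0], [0, 0, 0], [0, 0, 0], [0, 0, 0], [0, 0, 0], [0, 0, 0], [0, 0, 0]], "gripper": [1, 1, 1, 0, -1, -1, -1, -1]}}

```text
time: 4.0
tool_pos: [0.5022, -0.3952, 0.213]
ee_rot: [3.139, -0.002, 0.275]
wrist_force: [0.5, -0.1, -0.4]
width: 0.0573
finger_force: 0.0
```

>>> {"name": "play_rows", "arguments": {"translation": [[0, 0, 0], [0, 0, 0], [0, 0, 0], [0, 0, 0], [0, 0, -0.3], [0, 0, -0.3], [0, 0, -0.3], [0, 0, -0.3]], "twist": [[0, 0, 0], [0, 0, 0], [0, 0, 0], [0, 0, 0], [0, 0, 0], [0, 0, 0], [0, 0, 0], [0, 0, 0]], "gripper": [-1, -1, -1, -1, -1, -1, -1, -1]}}

```text
time: 4.8
tool_pos: [0.5018, -0.3949, 0.2608]
ee_rot: [3.141, -0.0, 0.275]
wrist_force: [-0.8, -0.7, -0.8]
width: 0.0135
finger_force: 30.0
```

```bash
cat > binfit.py <<'E'
# fit bin pose (x,y,yaw) to blue pixels in side/top pictures
from h import *
import cv2
from scipy.optimize import minimize
def mask(im):
    r,g,b=[im[:,:,i].astype(int) for i in range(3)]
    return ((b>90)&(b-r>50)&(b-g>30)).astype(np.uint8)
def model(q,m):
    c,s=np.cos(q[2]),np.sin(q[2]); A=np.array([[c,-s,0],[s,c,0],[0,0,1]])
    def pr(P): return cv2.projectPoints(np.array(P,float)@A.T+[q[0],q[1],0],np.array(m["rvec"],float),np.array(m["tvec"],float),np.array(m["camera_matrix"],float),None)[0].reshape(-1,2)
    pts=[]
    for x in (0,.198):
        for y in (-.046,.046):
            pts+= [[x,y,0],[x,y,.008 if x==0 else .016]]
    pts+=[[.004,-.046,.016],[.004,.046,.016]]
    h=cv2.convexHull(pr(pts).astype(np.float32)).reshape(-1,2)
    return h
E
python3 - <<'E'
from binfit import *
for c in ("side","top"):
    im=cv2.imread(f"pics/{c}0.png")[:,:,::-1]; M=mask(im)
    m=robot.camera_model(c)
    h=model([.494,.112,np.radians(94)],m)
    box=cv2.boundingRect(h.astype(int)); x,y,w,hh=box
    sub=M.copy(); sub[:]=0; sub[y-15:y+hh+15,x-15:x+w+15]=M[y-15:y+hh+15,x-15:x+w+15]
    v=np.argwhere(sub)[:,::-1]; print(c,len(v),h.round(1).tolist(),cv2.minAreaRect(v.astype(np.float32)))
    big=cv2.resize(im[y-20:y+hh+20,x-20:x+w+20,::-1],None,fx=5,fy=5,interpolation=cv2.INTER_CUBIC)
    cv2.polylines(big,[((h-[x-20,y-20]+.5)*5).astype(int)],True,(0,255,0),1)
    cv2.imwrite(f"pics/bin_{c}.png",big); print(big.shape)
a=cv2.imread("pics/bin_side.png");b=cv2.imread("pics/bin_top.png")
H=max(a.shape[0],b.shape[0]);pad=lambda i:np.vstack([i,np.zeros((H-i.shape[0],i.shape[1],3),np.uint8)])
o=np.hstack([pad(a),pad(b)]);s=min(800/o.shape[1],600/o.shape[0]);cv2.imwrite("pics/bin2.png",cv2.resize(o,None,fx=s,fy=s))
E
```

```text
side 2137 [[272.3999938964844, 270.70001220703125], [272.3999938964844, 272.3999938964844], [228.39999389648438, 345.79998779296875], [192.39999389648438, 325.20001220703125], [191.39999389648438, 322.20001220703125], [238.0, 254.1999969482422], [271.70001220703125, 270.20001220703125]] ((232.1370086669922, 296.6739501953125), (42.81172180175781, 87.61891174316406), 31.21840476989746)
(660, 610, 3)
top 792 [[217.5, 246.0], [149.39999389648438, 253.0], [148.0, 252.60000610351562], [146.39999389648438, 220.89999389648438], [213.0, 214.1999969482422], [214.6999969482422, 214.5], [214.89999389648438, 214.89999389648438]] ((182.24871826171875, 234.4822235107422), (26.931385040283203, 62.55491256713867), 85.91438293457031)
(395, 560, 3)
```

View pics/bin2.png

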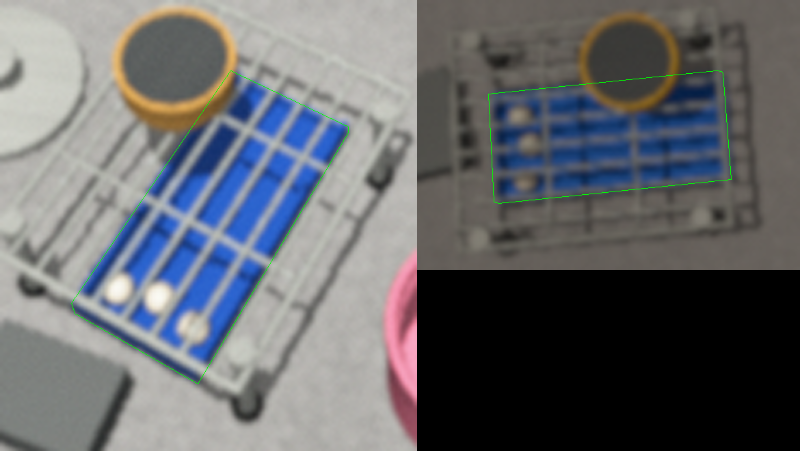

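The grip is good: width 13.5 mm, force 30 N. The overlay shows the bin outline nearly on the blue, at most a few mm off. The balls are at the back, at side-crop (118,290), (158,298) and (192,327). I'll carry the scoop to the bare bench in front of the mouth.

```bash
python3 - <<'E'
from h import *
p,R,o=pose()
R1=down(np.radians(93)); 
pm=[p[0],p[1],.32]
rows(pm,R)
rows([.503,-.064,.32],R1,p0=pm)
E
```

```text
n 2 twist [0.0, 0.0, 0.0]
[[0.0, 0.0, -0.74], [0.0, 0.0, -0.74]]
n 15 twist [0.001, 0.0, -0.899]
[[0.15, -0.53, -0.0], [0.2, -0.51, -0.0], [0.24, -0.49, -0.0], [0.29, -0.47, -0.0], [0.33, -0.44, -0.0], [0.37, -0.41, -0.0], [0.4, -0.38, -0.0], [0.43, -0.34, -0.0]]
[[0.46, -0.3, -0.0], [0.49, -0.26, -0.0], [0.51, -0.21, -0.0], [0.53, -0.16, -0.0], [0.54, -0.12, -0.0], [0.55, -0.07, -0.0], [0.55, -0.02, -0.0]]
```

>>> {"name": "play_rows", "arguments": {"translation": [[0, 0, -0.5], [0, 0, -0.9], [0.15, -0.53, 0], [0.2, -0.51, 0], [0.24, -0.49, 0], [0.29, -0.47, 0], [0.33, -0.44, 0], [0.37, -0.41, 0]], "twist": [[0, 0, 0], [0, 0, 0], [0, 0, -0.9], [0, 0, -0.9], [0, 0, -0.9], [0, 0, -0.9], [0, 0, -0.9], [0, 0, -0.9]], "gripper": [-1, -1, -1, -1, -1, -1, -1, -1]}}

```text
time: 5.6
tool_pos: [0.5024, -0.262, 0.3162]
ee_rot: [3.14, -0.0, 0.818]
wrist_force: [0.5, -0.1, -2.5]
width: 0.0136
finger_force: 30.0
```

>>> {"name": "play_rows", "arguments": {"translation": [[0.4, -0.38, 0], [0.43, -0.34, 0], [0.46, -0.3, 0], [0.49, -0.26, 0], [0.51, -0.21, 0], [0.53, -0.16, 0], [0.54, -0.12, 0], [0.55, -0.07, 0]], "twist": [[0, 0, -0.9], [0, 0, -0.9], [0, 0, -0.9], [0, 0, -0.9], [0, 0, -0.9], [0, 0, -0.9], [0, 0, -0.9], [0, 0, -0.9]], "gripper": [-1, -1, -1, -1, -1, -1, -1, -1]}}

```text
time: 6.4
tool_pos: [0.5025, -0.0853, 0.3162]
ee_rot: [3.14, 0.0, 1.538]
wrist_force: [0.0, -0.4, -0.2]
width: 0.0133
finger_force: 30.0
```

>>> {"name": "play_rows", "arguments": {"translation": [[0.55, -0.02, 0], [0, 0, 0.6], [0, 0, 0.9], [0, 0, 0.7], [0, 0, 0.2], [0, 0, 0]], "twist": [[0, 0, -0.9], [0, 0, 0], [0, 0, 0], [0, 0, 0], [0, 0, 0], [0, 0, 0]], "gripper": [-1, -1, -1, -1, -1, -1]}}

```text
time: 7.0
tool_pos: [0.5027, -0.0642, 0.2199]
ee_rot: [-3.141, -0.0, 1.625]
wrist_force: [-0.4, 1.2, -0.2]
width: 0.014
finger_force: 30.0
```

```bash
python3 - <<'E'
from h import *
import cv2
p,R,o=pose(); print(p,o["ee_rot"],o["wrist_force"],o["time"])
im=robot.snapshot("side"); cv2.imwrite("pics/s2.png",cv2.resize(im[150:330,180:400,::-1],(733,600)))
im=robot.snapshot("wrist"); cv2.imwrite("pics/w2.png",im[:,:,::-1])
for n in ["scoop","scoop_lip","scoop_grip","scoop_end"]:
    for c in ("side","wrist"):
        for d in robot.spot_point(n,c)[:1]: print(c,n,round(d["score"],2),np.round(d["centre"],4))
E
```

```text
[ 0.50269497 -0.06424059  0.21985323] [-3.14128603e+00 -1.65593221e-04  1.62473077e+00] [-0.43115634  1.22215946 -0.24291259] 7.0
side scoop 0.56 [0.4991 0.0236 0.0039]
wrist scoop 0.65 [0.4966 0.0282 0.0006]
side scoop_lip 0.56 [0.4929 0.0651 0.0056]
wrist scoop_lip 0.81 [0.4948 0.0678 0.0021]
side scoop_grip 0.86 [ 0.5016 -0.0638  0.0189]
wrist scoop_grip 0.86 [ 0.5019 -0.0671  0.0235]
side scoop_end 0.84 [ 0.509  -0.1921  0.0153]
```

View pics/w2.png

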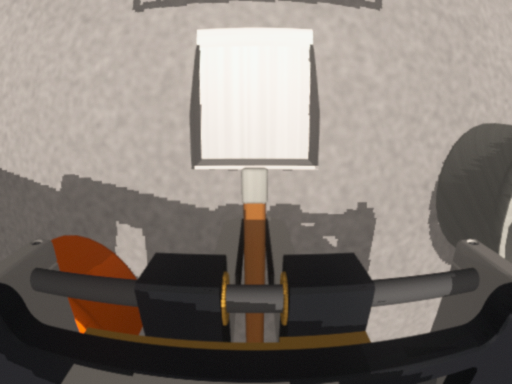

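The scoop sits straight in line with the tool (pan edges at columns 197–312, handle at 255). It is about 12 mm above the bench, so I'll lower, release and rise for a view of bin and scoop.

>>> {"name": "play_rows", "arguments": {"translation": [[0, 0, 0.2], [0, 0, 0.12], [0, 0, 0], [0, 0, 0], [0, 0, 0]], "twist": [[0, 0, 0], [0, 0, 0], [0, 0, 0], [0, 0, 0], [0, 0, 0]], "gripper": [-1, -1, -1, -1, -1]}}

```text
time: 8.0
tool_pos: [0.5039, -0.065, 0.2139]
ee_rot: [3.136, 0.004, 1.625]
wrist_force: [-11.0, 0.3, 31.7]
width: 0.014
finger_force: 30.1
```

>>> {"name": "play_rows", "arguments": {"translation": [[0, 0, 0], [0, 0, 0], [0, 0, 0], [0, 0, -0.5], [0, 0, -0.9], [0, 0, -0.9], [0.5, 0, -0.9], [0.9, 0, -0.8]], "twist": [[0, 0, 0], [0, 0, 0], [0, 0, 0], [0, 0, 0], [0, 0, 0], [0, 0, 0], [0, 0, 0], [0, 0, 0]], "gripper": [0.2, 0.2, 0.2, 0.2, 0.2, 0.2, 0.2, 0.2]}}

```text
time: 8.8
tool_pos: [0.4998, -0.0091, 0.367]
ee_rot: [-3.141, 0.001, 1.621]
wrist_force: [1.2, -0.3, -0.4]
width: 0.0561
finger_force: 0.0
```

>>> {"name": "play_rows", "arguments": {"translation": [[0.9, 0, -0.8], [0.6, 0, -0.5], [0, 0, 0], [0, 0, 0]], "twist": [[0, 0, 0], [0, 0, 0], [0, 0, 0], [0, 0, 0]], "gripper": [0.2, 0.2, 0.2, 0.2]}}

```text
time: 9.2
tool_pos: [0.4965, 0.0518, 0.4173]
ee_rot: [-3.14, 0.001, 1.626]
wrist_force: [-0.7, -0.6, -0.1]
width: 0.0564
finger_force: 0.0
```

```bash
cat > fe.py <<'E'
from h import *
import cv2
def proj(P,m):
    Xc=Ro.from_rotvec(np.ravel(m["rvec"])).apply(np.atleast_2d(P))+np.ravel(m["tvec"])
    K=np.array(m["camera_matrix"]);th=np.arctan2(np.hypot(Xc[:,0],Xc[:,1]),Xc[:,2]);ph=np.arctan2(Xc[:,1],Xc[:,0])
    return np.c_[K[0,2]+K[0,0]*th*np.cos(ph),K[1,2]+K[0,0]*th*np.sin(ph)]
def unproj(uv,m,z):
    K=np.array(m["camera_matrix"]);d=np.atleast_2d(uv)-K[:2,2];r=np.linalg.norm(d,axis=1);th=r/K[0,0]
    ray=np.c_[d/r[:,None]*np.sin(th)[:,None],np.cos(th)]
    R=Ro.from_rotvec(np.ravel(m["rvec"]));ray=R.inv().apply(ray);C=-R.inv().apply(np.ravel(m["tvec"]))
    return C+ray*((z-C[2])/ray[:,2])[:,None]
E
python3 - <<'E'
from fe import *
import json
p,R,o=pose(); print(p,o["ee_rot"],o["time"])
m=robot.camera_model("wrist"); np.save("m3.npy",m,allow_pickle=True)
im=robot.snapshot("wrist"); cv2.imwrite("pics/w3.png",im[:,:,::-1])
for n in ["scoop","scoop_lip","scoop_grip","bin","bin_back","shelf","ball1_center"]:
    for d in robot.spot_point(n,"wrist")[:4]: print(n,round(d["score"],2),np.round(d["centre"],4))
E
```

```text
[0.49647405 0.05182747 0.41730055] [-3.14042052e+00  6.46590620e-04  1.62598243e+00] 9.2
scoop 0.62 [ 0.5001  0.0268 -0.0013]
scoop 0.45 [ 0.4927  0.068  -0.0019]
scoop 0.42 [0.4984 0.1098 0.0052]
scoop_lip 0.93 [ 0.4964  0.0696 -0.0034]
scoop_lip 0.64 [0.4959 0.1088 0.0048]
scoop_grip 0.88 [ 0.5014 -0.0623  0.0235]
bin 0.85 [0.499  0.1079 0.0049]
shelf 0.81 [ 0.4954  0.1075 -0.0038]
ball1_center 0.73 [ 0.7044 -0.0287  0.004 ]
```

View pics/w3.png

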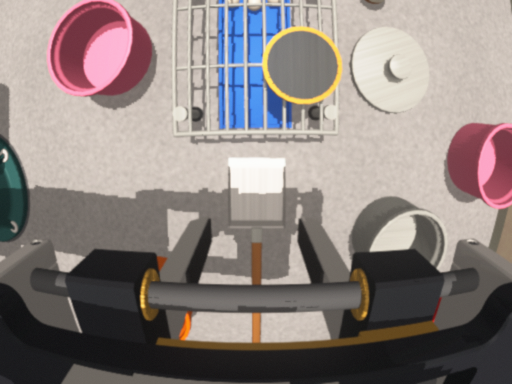

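The view shows the scoop level on the bench (pan at (257,190), lip at row 158) in front of the blue bin, whose mouth is at row ~128, columns 218–292. Next I'll measure the bin's axis from the blue edges.

```bash
python3 - <<'E'
from fe import *
from binfit import mask
im=cv2.imread("pics/w3.png")[:,:,::-1]; m=np.load("m3.npy",allow_pickle=True).item(); M=mask(im)
L=[];Rr=[]
for r in list(range(1,129)):
    c=np.where(M[r,205:300])[0]+205
    if len(c)<3: continue
    L.append([c[0]-.5+.0,r]); 
    if r<26 or r>106: Rr.append([c[-1]+.5,r])
L=np.array(L,float);Rr=np.array(Rr,float)
def line(P,z):
    W=unproj(P,m,z)[:,:2]; 
    for _ in range(4):
        a=np.polyfit(W[:,1],W[:,0],1); e=W[:,0]-np.polyval(a,W[:,1]); W=W[np.abs(e)<max(.0025,1.5*np.median(abs(e)))]
    return a,len(W),e.std()
for z in (.016,):
    l=line(L,z);r=line(Rr,z);print(l,r)
    for a in (l[0],r[0]): print("yaw",90-np.degrees(np.arctan(a[0])),"x at y=.11,.3",np.polyval(a,[.11,.3]))
cs=[np.where(M[:140,c])[0].max() for c in range(224,288)]
print("front edge",np.median(cs),unproj([[225,np.median(cs)+.5],[286,np.median(cs)+.5]],m,.004))
# scoop: bright pan lip corners & handle
hsv=cv2.cvtColor(im,cv2.COLOR_RGB2HSV)
pts=[]
for r in range(245,282):
    c=np.where((hsv[r,235:280,1]>120)&(hsv[r,235:280,0]<20))[0]+235
    if len(c): pts.append([c.mean(),r])
W=unproj(np.array(pts),m,.029); a=np.polyfit(W[:,1],W[:,0],1); print("handle yaw",90-np.degrees(np.arctan(a[0])),"x at y=-.06,.03",np.polyval(a,[-.06,.03]),W[[0,-1]])
print(unproj([[229,158.],[286,158.]],m,.001))
# other cues: side/top lines
for c in("side","top"):
    I=cv2.imread(f"pics/{c}0.png")[:,:,::-1]
E
```

```text
(array([-0.06768784,  0.45428921]), 121, np.float64(0.0004619342813167187)) (array([-0.06160723,  0.54591646]), 42, np.float64(0.000565654567610244))
yaw 93.87232109374102 x at y=.11,.3 [0.44684355 0.43398286]
yaw 93.52537857311314 x at y=.11,.3 [0.53913967 0.52743429]Traceback (most recent call last):
  File "<stdin>", line 19, in <module>
    return umr_maximum(a, axis, None, out, keepdims, initial, where)
ValueError: zero-size array to reduction operation maximum which has no identity
```

```bash
python3 - <<'E'
from fe import *
from binfit import mask
im=cv2.imread("pics/w3.png")[:,:,::-1]; m=np.load("m3.npy",allow_pickle=True).item(); M=mask(im)
cs=[v.max() for c in range(224,288) if len(v:=np.where(M[:140,c])[0])]
print("front rows",np.percentile(cs,[50,90]),unproj([[225,np.percentile(cs,75)+.5],[286,np.percentile(cs,75)+.5]],m,.004))
hsv=cv2.cvtColor(im,cv2.COLOR_RGB2HSV); pts=[]
for r in range(246,282):
    c=np.where((hsv[r,240:275,1]>110)&(hsv[r,240:275,0]<20))[0]+240
    if len(c)>3: pts.append([c.mean(),r])
W=unproj(np.array(pts),m,.029); a=np.polyfit(W[:,1],W[:,0],1); print("handle yaw",90-np.degrees(np.arctan(a[0])),"x at y=-.06,.03",np.polyval(a,[-.06,.03]),len(pts))
print("lip",unproj([[229,158.],[286,158.]],m,.001))
b=im.astype(int).min(2)
E
```

```text
front rows [127. 127.] [[0.45362691 0.10695028 0.004     ]
 [0.53372249 0.11137715 0.004     ]]
handle yaw 93.25874524939069 x at y=-.06,.03 [0.50371147 0.49858712] 36
lip [[0.46039513 0.06605443 0.001     ]
 [0.53690777 0.07031525 0.001     ]]
```

Bin origin is about (0.493, 0.109), yaw 93.6°. The scoop lip is about (0.497, 0.068), heading 93.3°. Next I'll regrip at scoop_end, about (0.511, -0.191).

```bash
python3 - <<'E'
from h import *
R1=down(np.radians(93.3)); 
rows([.5114,-.191,.30],R1)
E
```

```text
n 8 twist [-0.002, 0.0, -0.006]
[[-0.76, 0.01, 0.37], [-0.76, 0.01, 0.37], [-0.76, 0.01, 0.37], [-0.76, 0.01, 0.37], [-0.76, 0.01, 0.37], [-0.76, 0.0, 0.37], [-0.76, 0.0, 0.37], [-0.76, 0.0, 0.37]]
```

>>> {"name": "play_rows", "arguments": {"translation": [[-0.76, 0.01, 0.37], [-0.76, 0.01, 0.37], [-0.76, 0.01, 0.37], [-0.76, 0.01, 0.37], [-0.76, 0.01, 0.37], [-0.76, 0, 0.37], [-0.76, 0, 0.37], [-0.76, 0, 0.37]], "twist": [[0, 0, -0.006], [0, 0, -0.006], [0, 0, -0.006], [0, 0, -0.006], [0, 0, -0.006], [0, 0, -0.006], [0, 0, -0.006], [0, 0, -0.006]], "gripper": [0.2, 0.2, 0.2, 0.2, 0.2, 0.2, 0.2, 0.2]}}

```text
time: 10.4
tool_pos: [0.5118, -0.1927, 0.2992]
ee_rot: [-3.142, 0.0, 1.629]
wrist_force: [-0.2, -0.7, 0.8]
width: 0.0566
finger_force: 0.0
```

>>> {"name": "play_rows", "arguments": {"translation": [[0, 0, 0], [0, 0, 0]], "twist": [[0, 0, 0], [0, 0, 0]], "gripper": [0.2, 0.2]}}

```text
time: 10.6
tool_pos: [0.5118, -0.1916, 0.2993]
ee_rot: [-3.14, -0.001, 1.628]
wrist_force: [-0.6, -0.1, 0.5]
width: 0.0563
finger_force: 0.0
```

```bash
python3 - <<'E'
from fe import *
p,R,o=pose(); print(p,o["ee_rot"],o["time"])
m=robot.camera_model("wrist"); im=robot.snapshot("wrist"); cv2.imwrite("pics/w4.png",im[:,:,::-1])
hsv=cv2.cvtColor(im,cv2.COLOR_RGB2HSV); pts=[]
for r in range(130,275):
    c=np.where((hsv[r,225:290,1]>110)&(hsv[r,225:290,0]<20))[0]+225
    if len(c)>3: pts.append([c.mean(),r])
print(len(pts),pts[0],pts[-1])
W=unproj(np.array(pts),m,.029); a=np.polyfit(W[:,1],W[:,0],1); print("handle yaw",90-np.degrees(np.arctan(a[0])),"x at y=-.19,-.1,.03",np.polyval(a,[-.19,-.1,.03]))
for n in ["scoop_lip","scoop","scoop_grip"]:
    for d in robot.spot_point(n,"wrist")[:1]: print(n,round(d["score"],2),np.round(d["centre"],4))
E
```

```text
[ 0.511808   -0.19161194  0.29930112] [-3.14048788e+00 -1.28193013e-03  1.62782156e+00] 10.6
111 [np.float64(255.0), 130] [np.float64(254.5), 240]
handle yaw 92.93352670111075 x at y=-.19,-.1,.03 [0.51112001 0.50650801 0.49984623]
scoop_grip 0.86 [ 0.5037 -0.065   0.0227]
```

>>> {"name": "play_rows", "arguments": {"translation": [[0, 0, 0.6], [0, 0, 0.8], [0, 0, 0.6], [0, 0, 0.3], [0, 0, 0], [0, 0, 0], [0, 0, 0], [0, 0, 0]], "twist": [[0, 0, 0], [0, 0, 0], [0, 0, 0], [0, 0, 0], [0, 0, 0], [0, 0, 0], [0, 0, 0], [0, 0, 0]], "gripper": [0.2, 0.2, 0.2, 0.2, -1, -1, -1, -1]}}

```text
time: 11.6
tool_pos: [0.5126, -0.1913, 0.2096]
ee_rot: [3.139, 0.002, 1.63]
wrist_force: [-0.8, -0.2, 0.2]
width: 0.0273
finger_force: 0.0
```

>>> {"name": "play_rows", "arguments": {"translation": [[0, 0, 0], [0, 0, 0], [0, 0, -0.25], [0, 0, -0.25], [0, 0, -0.25], [0, 0, -0.25], [0, 0, 0], [0, 0, 0]], "twist": [[0, 0, 0], [0, 0, 0], [0, 0, 0], [0, 0, 0], [0, 0, 0], [0, 0, 0], [0, 0, 0], [0, 0, 0]], "gripper": [-1, -1, -1, -1, -1, -1, -1, -1]}}

```text
time: 12.4
tool_pos: [0.5121, -0.1911, 0.2484]
ee_rot: [3.141, 0.001, 1.63]
wrist_force: [-1.0, 0.2, -1.4]
width: 0.0136
finger_force: 30.0
```

```bash
python3 - <<'E'
from fe import *
p,R,o=pose(); print(p,o["ee_rot"],o["time"],o["wrist_force"],o["wrist_torque"])
for c in ("side","wrist"):
    im=robot.snapshot(c); cv2.imwrite(f"pics/l_{c}.png",im[:,:,::-1])
    for n in ["scoop_lip","scoop","scoop_grip","scoop_end"]:
        for d in robot.spot_point(n,c)[:1]: print(c,n,round(d["score"],2),np.round(d["centre"],4))
a=cv2.resize(cv2.imread("pics/l_side.png")[150:300,200:400],(467,350));b=cv2.resize(cv2.imread("pics/l_wrist.png"),(333,350))
cv2.imwrite("pics/l.png",np.hstack([a,b]))
E
```

```text
[ 0.51210609 -0.19114377  0.24841481] [3.14074429e+00 6.58060237e-04 1.62963490e+00] 12.4 [-0.96409142  0.16883858 -1.38026427] [-0.26493318 -0.09854718 -0.00504934]
side scoop 0.92 [0.4972 0.022  0.0398]
side scoop_grip 0.78 [ 0.5091 -0.0642  0.0594]
wrist scoop_grip 0.64 [ 0.5024 -0.0624  0.0588]
wrist scoop_end 0.97 [ 0.5121 -0.1929  0.0614]
```

View pics/l.png

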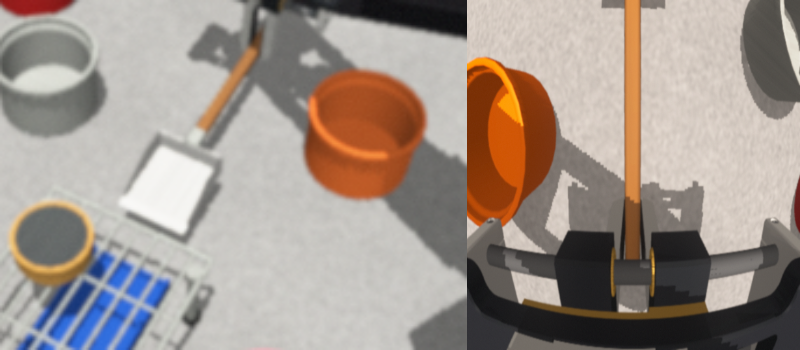

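The scoop hangs level from scoop_end with no slip (torque 0.26 Nm). The left half of the picture shows the pan at (170,185) just before the mouth, and the right half shows the handle straight at column 632. Next I'll plan the insertion along the bin axis.

```bash
cat >> h.py <<'E'
YB=np.radians(93.6); B=np.array([.4931,.109,0]); U=np.array([np.cos(YB),np.sin(YB),0])
LG=.1876
def tcp(s,zg,pitch=0.,h=YB):
    """grasp point at bin coordinate s-.260 (s = level lip), height zg"""
    R=down(h,pitch); G=B+(s-.260)*U+[0,0,zg]
    return G-R.apply([0,0,LG]),R
E
python3 - <<'E'
from h import *
a=tcp(-.03,.042);b=tcp(.115,.036);c=tcp(.118,.0255);
rows(*a); rows(*b,*a); rows(*c,*b)
E
```

```text
n 1 twist [-0.003, -0.0, -0.04]
[[0.27, -0.0, 0.45]]
n 5 twist [0.0, 0.0, 0.0]
[[0.73, -0.0, 0.03], [0.73, -0.0, 0.03], [0.73, -0.0, 0.03], [0.73, -0.0, 0.03], [0.73, -0.0, 0.03]]
n 1 twist [0.0, 0.0, 0.0]
[[0.08, 0.0, 0.26]]
```

>>> {"name": "play_rows", "arguments": {"translation": [[0.14, 0, 0.22], [0.13, 0, 0.23], [0, 0, 0], [0, 0, 0]], "twist": [[0, 0, -0.02], [0, 0, -0.02], [0, 0, 0], [0, 0, 0]], "gripper": [-1, -1, -1, -1]}}

```text
time: 13.3
tool_pos: [0.5112, -0.1799, 0.229]
ee_rot: [-3.14, -0.001, 1.634]
wrist_force: [0.3, -0.2, -1.2]
width: 0.0138
finger_force: 30.0
```

```bash
python3 - <<'E'
from fe import *
p,R,o=pose(); print(p,o["ee_rot"],o["time"],o["wrist_force"])
m=robot.camera_model("wrist"); im=robot.snapshot("wrist"); im2=robot.snapshot("top"); cv2.imwrite("pics/top5.png",im2[:,:,::-1])
for c in ("top","side"):
    if c=="side": robot.snapshot(c)
    for n in ["scoop_lip","scoop"]:
        for d in robot.spot_point(n,c)[:1]: print(c,n,round(d["score"],2),np.round(d["centre"],4))
hsv=cv2.cvtColor(im,cv2.COLOR_RGB2HSV); pts=[]
for r in range(20,240):
    c=np.where((hsv[r,225:290,1]>110)&(hsv[r,225:290,0]<20))[0]+225
    if len(c)>3: pts.append([c.mean(),r])
W=unproj(np.array(pts),m,.047); a=np.polyfit(W[:,1],W[:,0],1); print("handle yaw",90-np.degrees(np.arctan(a[0])),"x at y=-.19,-.1,.03,.1",np.polyval(a,[-.19,-.1,.03,.1]))
b=tcp(.115,.036);rows(*b)
E
```

```text
[ 0.51115142 -0.17989254  0.22902197] [-3.14013842e+00 -5.82301053e-04  1.63422168e+00] 13.3 [ 0.28571557 -0.16830527 -1.22228066]
top scoop_lip 0.86 [0.4944 0.0785 0.0178]
top scoop 0.52 [ 0.4535  0.2846 -0.0022]
side scoop 0.74 [0.4963 0.0314 0.0196]
handle yaw 93.49541458084953 x at y=-.19,-.1,.03,.1 [0.51078546 0.50528806 0.49734736 0.4930716 ]
n 5 twist [0.001, 0.001, -0.0]
[[0.73, -0.0, 0.03], [0.73, -0.0, 0.03], [0.73, -0.0, 0.03], [0.73, -0.0, 0.03], [0.73, -0.0, 0.03]]
```

The handle line meets the bin axis within 1 mm, so I'll insert.

>>> {"name": "play_rows", "arguments": {"translation": [[0.3, 0, 0.02], [0.5, 0, 0.02], [0.5, 0, 0.02], [0.5, 0, 0.02], [0.5, 0, 0.02], [0.5, 0, 0.02], [0.5, 0, 0.02], [0.33, 0, 0.02]], "twist": [[0, 0, 0], [0, 0, 0], [0, 0, 0], [0, 0, 0], [0, 0, 0], [0, 0, 0], [0, 0, 0], [0, 0, 0]], "gripper": [-1, -1, -1, -1, -1, -1, -1, -1]}}

```text
time: 14.45
tool_pos: [0.5018, -0.0336, 0.2234]
ee_rot: [-3.141, -0.0, 1.635]
wrist_force: [0.8, -0.1, -0.9]
width: 0.0137
finger_force: 30.0
```

>>> {"name": "play_rows", "arguments": {"translation": [[0, 0, 0], [0, 0, 0.1], [0, 0, 0.12], [0, 0, 0.05], [0, 0, 0]], "twist": [[0, 0, 0], [0, 0, 0], [0, 0, 0], [0, 0, 0], [0, 0, 0]], "gripper": [-1, -1, -1, -1, -1]}}

```text
time: 14.95
tool_pos: [0.5022, -0.036, 0.2122]
ee_rot: [-3.141, -0.0, 1.632]
wrist_force: [-0.6, 0.2, -0.6]
width: 0.0136
finger_force: 30.0
```

```bash
python3 - <<'E'
from fe import *
p,R,o=pose(); print(p,o["ee_rot"],o["time"],o["wrist_force"],o["wrist_torque"])
im=robot.snapshot("side"); cv2.imwrite("pics/i_side.png",cv2.resize(im[225:345,175:335,::-1],(800,600),interpolation=cv2.INTER_CUBIC))
G=p+R.apply([0,0,LG]); print("s_lip",(G-B)@U+.26,"lat",(G-B)@np.array([-U[1],U[0],0]),"zg",G[2])
E
```

```text
[ 0.50223315 -0.03596307  0.21220515] [-3.14089044e+00 -4.27186754e-04  1.63237826e+00] 14.95 [-0.59077217  0.19139431 -0.59893558] [ 0.04261479 -0.0904571  -0.06794388]
s_lip 0.11482981530966 lat 0.00011881472124357187 zg 0.024605208785228844
```

View pics/i_side.png

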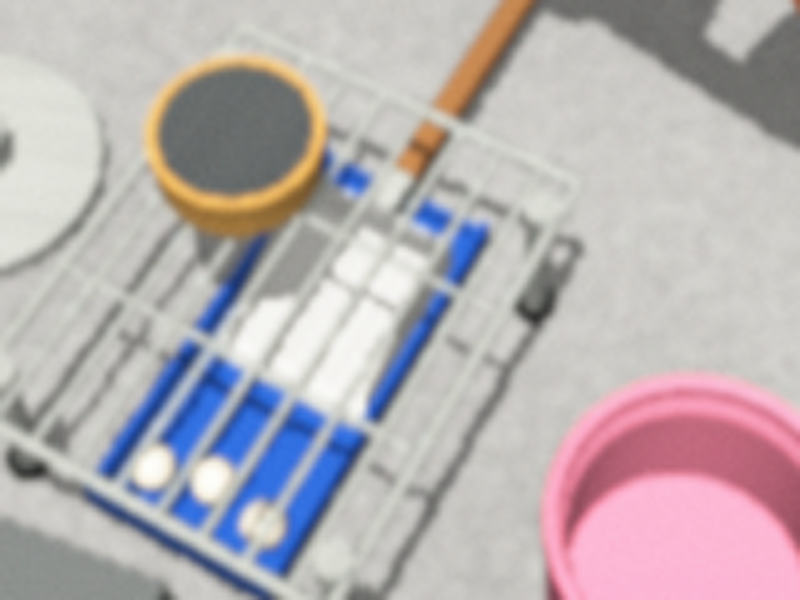

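The pan lies inside the bin with its weight on the floor. The three balls are ahead of the lip at (153,467), (211,479) and (262,522). I'll push gently under them.

>>> {"name": "play_rows", "arguments": {"translation": [[0.1, 0, 0.03], [0.2, 0, 0.02], [0.25, 0, 0], [0.25, 0, 0], [0.25, 0, 0], [0.25, 0, 0], [0.2, 0, 0], [0.15, 0, 0]], "twist": [[0, 0, 0], [0, 0, 0], [0, 0, 0], [0, 0, 0], [0, 0, 0], [0, 0, 0], [0, 0, 0], [0, 0, 0]], "gripper": [-1, -1, -1, -1, -1, -1, -1, -1]}}

```text
time: 15.8
tool_pos: [0.4981, 0.0313, 0.2108]
ee_rot: [3.141, 0.0, 1.634]
wrist_force: [-0.5, -0.8, 2.1]
width: 0.0142
finger_force: 30.0
```

>>> {"name": "play_rows", "arguments": {"translation": [[0.1, 0, 0], [0.05, 0, 0], [0.05, 0, 0], [0, 0, 0]], "twist": [[0, 0, 0], [0, 0, 0], [0, 0, 0], [0, 0, 0]], "gripper": [-1, -1, -1, -1]}}

```text
time: 16.2
tool_pos: [0.4976, 0.0386, 0.2107]
ee_rot: [3.142, -0.0, 1.633]
wrist_force: [0.1, -0.4, 1.8]
width: 0.0139
finger_force: 30.0
```

```bash
cat > chk.py <<'E'
from fe import *
import sys
p,R,o=pose(); print(p,o["ee_rot"],o["time"],np.round(o["wrist_force"],1),np.round(o["wrist_torque"],2))
im=robot.snapshot("side"); cv2.imwrite(f"pics/{sys.argv[1]}.png",cv2.resize(im[225:345,175:335,::-1],(800,600),interpolation=cv2.INTER_CUBIC))
G=p+R.apply([0,0,LG]); print("s_lip",(G-B)@U+.26,"lat",(G-B)@np.array([-U[1],U[0],0]),"zg",G[2])
for c in ("side",):
    for n in ("ball1_center","scoop_lip"):
        for d in robot.spot_point(n,c)[:4]:
            q=np.array(d["centre"])-B; print(n,round(d["score"],2),"bin s,lat,z",np.round([q@U,q@np.array([-U[1],U[0],0]),q[2]],3))
E
python3 chk.py push1
```

```text
[0.49764754 0.03858258 0.21065864] [ 3.14152849e+00 -4.80164047e-04  1.63343968e+00] 16.2 [ 0.1 -0.4  1.8] [ 0.26 -0.1  -0.02]
s_lip 0.18952606334940042 lat -0.0001290738706814816 zg 0.023058660075739423
ball1_center 0.36 bin s,lat,z [ 0.184 -0.027  0.015]
scoop_lip 0.78 bin s,lat,z [0.185 0.001 0.006]
```

View pics/push1.png

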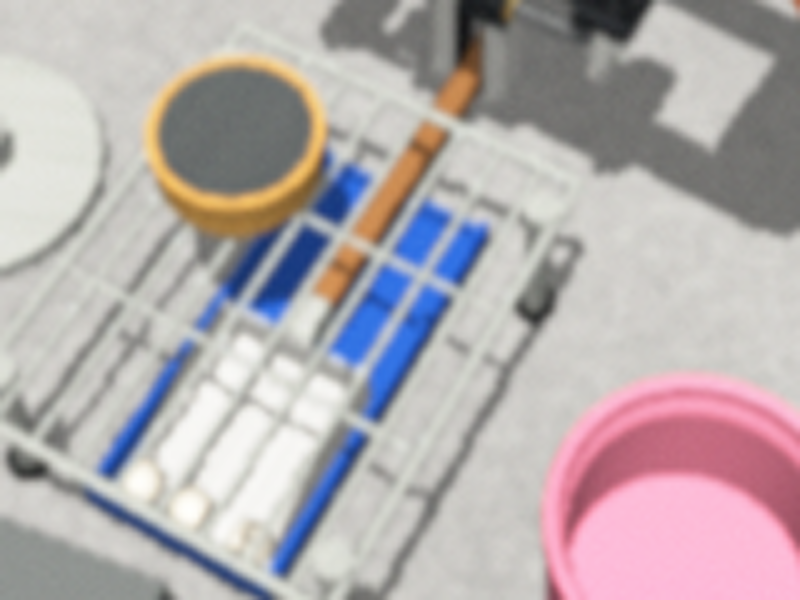

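The picture shows all three balls over the front of the pan, against the back wall, at (140,478), (188,507) and (248,540). My ten views are now used up, so I'll rely on numbers from here. Next is a last nudge, then tilt up.

```bash
python3 - <<'E'
from h import *
a=tcp(.192,.023);b=tcp(.190,.027,np.radians(10.5))
rows(*b,*a,nmin=7)
c=tcp(-.06,.040,np.radians(10.5)); rows(*c,*b,nmin=12)
print(a[0],b[0],c[0])
E
```

```text
n 7 twist [-0.0, 0.262, 0.0]
[[-0.13, 0.0, -0.0], [-0.13, 0.0, -0.01], [-0.13, 0.0, -0.01], [-0.13, 0.0, -0.01], [-0.13, 0.0, -0.02], [-0.13, 0.0, -0.02], [-0.13, 0.0, -0.02]]
n 12 twist [0.0, 0.0, 0.0]
[[-0.51, -0.0, -0.12], [-0.51, -0.0, -0.12], [-0.51, -0.0, -0.12], [-0.51, -0.0, -0.12], [-0.51, -0.0, -0.12], [-0.51, -0.0, -0.12], [-0.51, -0.0, -0.12], [-0.51, -0.0, -0.12]]
[[-0.51, -0.0, -0.12], [-0.51, -0.0, -0.12], [-0.51, -0.0, -0.12], [-0.51, -0.0, -0.12]]
[0.49736976 0.04113418 0.2106    ] [0.49964198 0.00501821 0.21145862] [ 0.51533961 -0.24448848  0.22445862]
```

>>> {"name": "play_rows", "arguments": {"translation": [[0.06, 0, 0], [0.04, 0, 0], [0, 0, 0], [0, 0, 0]], "twist": [[0, 0, 0], [0, 0, 0], [0, 0, 0], [0, 0, 0]], "gripper": [-1, -1, -1, -1]}}

```text
time: 16.75
tool_pos: [0.4974, 0.0425, 0.2107]
ee_rot: [3.142, 0.0, 1.634]
wrist_force: [-0.4, 0.4, 1.8]
width: 0.0138
finger_force: 30.0
```

>>> {"name": "play_rows", "arguments": {"translation": [[-0.13, 0, 0], [-0.13, 0, -0.01], [-0.13, 0, -0.01], [-0.13, 0, -0.01], [-0.13, 0, -0.02], [-0.13, 0, -0.02], [-0.13, 0, -0.02], [0, 0, 0]], "twist": [[0, 0.26, 0], [0, 0.26, 0], [0, 0.26, 0], [0, 0.26, 0], [0, 0.26, 0], [0, 0.26, 0], [0, 0.26, 0], [0, 0, 0]], "gripper": [-1, -1, -1, -1, -1, -1, -1, -1]}}

```text
time: 17.55
tool_pos: [0.4998, 0.0049, 0.2114]
ee_rot: [-3.142, -0.183, 1.632]
wrist_force: [-0.5, -0.2, -1.9]
width: 0.0137
finger_force: 30.0
```

>>> {"name": "play_rows", "arguments": {"translation": [[0, 0, 0], [0, 0, 0], [0, 0, 0], [0, 0, 0], [0, 0, 0]], "twist": [[0, 0, 0], [0, 0, 0], [0, 0, 0], [0, 0, 0], [0, 0, 0]], "gripper": [-1, -1, -1, -1, -1]}}

```text
time: 18.05
tool_pos: [0.4997, 0.0062, 0.2115]
ee_rot: [3.141, -0.182, 1.634]
wrist_force: [0.3, 0.1, -1.2]
width: 0.0139
finger_force: 30.0
```

```bash
cat >> chk.py <<'E'
# pale ball blobs in the side picture, colour-coded by cream hue, and diff of scoop
E
python3 chk.py tilt1
python3 - <<'E'
from fe import *
a=cv2.imread("pics/push1.png");b=cv2.imread("pics/tilt1.png")
# lip region brightness at earlier ball spots
for q in((140,478),(188,507),(248,540)): print(a[q[1]-8:q[1]+8,q[0]-8:q[0]+8].mean((0,1)).round(),b[q[1]-8:q[1]+8,q[0]-8:q[0]+8].mean((0,1)).round())
robot.snapshot("top")
for n in("ball1_center","scoop","scoop_lip"):
    for d in robot.spot_point(n,"top")[:3]:
        q=np.array(d["centre"])-B; print(n,round(d["score"],2),np.round([q@U,q@np.array([-U[1],U[0],0]),q[2]],3))
E
```

```text
[0.49966852 0.00616271 0.21147158] [ 3.14142093 -0.18199741  1.63408975] 18.05 [ 0.3  0.1 -1.2] [-0.34 -0.08 -0.01]
s_lip 0.1909077439783134 lat -0.00011489344037570476 zg 0.026969961788639918
ball1_center 0.59 bin s,lat,z [ 0.185 -0.03   0.014]
ball1_center 0.44 bin s,lat,z [-0.15  -0.194  0.002]
scoop_lip 0.88 bin s,lat,z [0.187 0.002 0.005]
[244. 250. 251.] [242. 249. 250.]
[247. 252. 253.] [245. 251. 252.]
[197. 210. 216.] [197. 212. 216.]
ball1_center 0.53 [ 0.188 -0.025  0.016]
scoop 0.96 [0.145 0.002 0.003]
scoop_lip 0.69 [0.192 0.003 0.003]
```

The networks report the lip still at floor height, so the handle seems to have turned in the grip. I'll check.

```bash
python3 - <<'E'
from fe import *
a=cv2.imread("pics/push1.png").astype(int);b=cv2.imread("pics/tilt1.png").astype(int)
d=np.abs(a-b).max(2)>40
print("diff in pan area",d[330:570,120:380].mean(),"handle",d[60:330,300:480].mean())
m=robot.camera_model("wrist");im=robot.snapshot("wrist");C=-Ro.from_rotvec(np.ravel(m["rvec"])).inv().apply(np.ravel(m["tvec"]))
p,R,o=pose();print("cam in tool",R.inv().apply(C-p))
for n in("scoop_grip","scoop","scoop_lip","scoop_end"):
    for d in robot.spot_point(n,"wrist")[:1]:
        q=np.array(d["centre"])-B; print(n,round(d["score"],2),np.round([q@U,q@np.array([-U[1],U[0],0]),q[2]],3))
a=tcp(.191,.0255,np.radians(10.5));b=tcp(.237,.0255,np.radians(28));rows(*b,*a,nmin=6)
c=tcp(.236,.031,np.radians(39));rows(*c,*b,nmin=7); print(c[0])
E
```

```text
diff in pan area 0.0 handle 0.03306584362139918
cam in tool [ 0.07198705 -0.00050151  0.020925  ]
scoop_grip 0.63 [0.057 0.    0.029]
scoop_end 0.75 [-0.068  0.002  0.024]
n 6 twist [0.0, 0.509, -0.0]
[[-0.05, -0.0, 0.07], [-0.05, -0.0, 0.07], [-0.05, -0.0, 0.07], [-0.06, -0.0, 0.06], [-0.06, -0.0, 0.06], [-0.06, -0.0, 0.06]]
n 7 twist [-0.0, 0.274, 0.0]
[[-0.12, -0.0, -0.01], [-0.12, -0.0, -0.01], [-0.12, -0.0, -0.01], [-0.12, -0.0, -0.02], [-0.12, -0.0, -0.02], [-0.12, -0.0, -0.02], [-0.12, -0.0, -0.03]]
[ 0.50202005 -0.03278018  0.17679258]
```

The scoop stayed level and untouched, so the handle did slip in the pads. I'll regrip 46 mm further forward with the tool leaned back. That gives a shorter lever and a longer pad contact, and it stays clear of the shelf edge.

>>> {"name": "play_rows", "arguments": {"translation": [[0, 0, 0], [0, 0, 0], [-0.05, 0, 0.07], [-0.05, 0, 0.07], [-0.05, 0, 0.07], [-0.06, 0, 0.06], [-0.06, 0, 0.06], [-0.06, 0, 0.06]], "twist": [[0, 0, 0], [0, 0, 0], [0, 0.51, 0], [0, 0.51, 0], [0, 0.51, 0], [0, 0.51, 0], [0, 0.51, 0], [0, 0.51, 0]], "gripper": [-0.4, -0.4, -0.4, -0.4, -0.4, -0.4, -0.4, -0.4]}}

```text
time: 19.45
tool_pos: [0.5003, -0.0021, 0.1927]
ee_rot: [3.141, -0.49, 1.634]
wrist_force: [-0.5, 0.1, -0.4]
width: 0.0281
finger_force: 0.0
```

>>> {"name": "play_rows", "arguments": {"translation": [[0, 0, 0], [0, 0, 0]], "twist": [[0, 0, 0], [0, 0, 0]], "gripper": [-0.4, -0.4]}}

```text
time: 19.65
tool_pos: [0.5002, -0.0021, 0.1925]
ee_rot: [-3.142, -0.487, 1.633]
wrist_force: [0.2, 0.6, 0.3]
width: 0.0281
finger_force: 0.0
```

```bash
python3 chk.py r1
```

```text
[ 0.50024036 -0.00210318  0.19254795] [-3.1415369  -0.48697655  1.63315473] 19.65 [0.2 0.6 0.3] [-0.21 -0.1   0.01]
s_lip 0.2364562655489793 lat -0.00018114277338790414 zg 0.026756119946517276
ball1_center 0.47 bin s,lat,z [ 0.182 -0.031  0.013]
scoop_lip 0.75 bin s,lat,z [0.187 0.002 0.005]
```

>>> {"name": "play_rows", "arguments": {"translation": [[0, 0, 0], [0, 0, 0], [0, 0, 0], [0, 0, 0], [0, 0, 0]], "twist": [[0, 0, 0], [0, 0, 0], [0, 0, 0], [0, 0, 0], [0, 0, 0]], "gripper": [-1, -1, -1, -1, -1]}}

```text
time: 20.3
tool_pos: [0.5002, -0.0019, 0.1926]
ee_rot: [3.141, -0.488, 1.634]
wrist_force: [0.5, 0.6, -0.2]
width: 0.0139
finger_force: 30.0
```

>>> {"name": "play_rows", "arguments": {"translation": [[-0.12, 0, -0.01], [-0.12, 0, -0.01], [-0.12, 0, -0.01], [-0.12, 0, -0.02], [-0.12, 0, -0.02], [-0.12, 0, -0.02], [-0.12, 0, -0.03], [0, 0, 0]], "twist": [[0, 0.27, 0], [0, 0.27, 0], [0, 0.27, 0], [0, 0.27, 0], [0, 0.27, 0], [0, 0.27, 0], [0, 0.27, 0], [0, 0, 0]], "gripper": [-1, -1, -1, -1, -1, -1, -1, -1]}}

```text
time: 21.1
tool_pos: [0.5021, -0.0336, 0.1778]
ee_rot: [-3.14, -0.678, 1.632]
wrist_force: [-0.6, -0.0, -1.4]
width: 0.0135
finger_force: 30.0
```

```bash
python3 chk.py tilt2;python3 - <<'E'
from fe import *
a=cv2.imread("pics/r1.png").astype(int);b=cv2.imread("pics/tilt2.png").astype(int)
d=np.abs(a-b).max(2)>30
print("diff in pan area",d[330:570,120:380].mean())
E
```

```text
[ 0.50212015 -0.03361227  0.17780879] [-3.1403837  -0.67800421  1.63157309] 21.1 [-0.6 -0.  -1.4] [-0.79 -0.11 -0.01]
s_lip 0.2347730986990098 lat -6.267590719454533e-05 zg 0.03170111615599219
ball1_center 0.5 bin s,lat,z [ 0.176 -0.031  0.057]
scoop_lip 0.89 bin s,lat,z [ 0.188 -0.002  0.046]
diff in pan area 0.40482371794871796
```

The lip is up now (z about 0.046). I'll wait a moment for the balls to roll back.

>>> {"name": "play_rows", "arguments": {"translation": [[0, 0, 0], [0, 0, 0], [0, 0, 0], [0, 0, 0], [0, 0, 0]], "twist": [[0, 0, 0], [0, 0, 0], [0, 0, 0], [0, 0, 0], [0, 0, 0]], "gripper": [-1, -1, -1, -1, -1]}}

```text
time: 21.75
tool_pos: [0.5021, -0.0327, 0.1784]
ee_rot: [3.141, -0.677, 1.634]
wrist_force: [0.0, -0.7, -2.2]
width: 0.0138
finger_force: 30.0
```

```bash
python3 chk.py tilt3;python3 - <<'E'
from fe import *
a=cv2.imread("pics/tilt2.png").astype(int);b=cv2.imread("pics/tilt3.png").astype(int)
d=(np.abs(a-b).max(2)>25).astype(np.uint8)
n,l,st,ce=cv2.connectedComponentsWithStats(d)
print([(ce[i].round().tolist(),int(st[i,4])) for i in range(1,n) if st[i,4]>40])
# cream pixels (ball colour: r-b>12, bright) in tilt3 vs push1
for f in("push1","tilt2","tilt3"):
    im=cv2.imread(f"pics/{f}.png").astype(int); M=((im[:,:,2]-im[:,:,0]>14)&(im[:,:,2]-im[:,:,0]<60)&(im[:,:,2]>150)).astype(np.uint8); M[:250]=0;M[:,:90]=0; M[:,400:]=0
    n,l,st,ce=cv2.connectedComponentsWithStats(M); print(f,[(ce[i].round().tolist(),int(st[i,4])) for i in range(1,n) if st[i,4]>60])
E
```

```text
[ 0.50210693 -0.0327105   0.17844127] [ 3.14148454 -0.67689439  1.63386573] 21.75 [ 0.  -0.7 -2.2] [-0.73 -0.12 -0.  ]
s_lip 0.23551156859076078 lat -8.344550192965412e-05 zg 0.03220299468547408
ball1_center 0.6 bin s,lat,z [ 0.11  -0.024  0.047]
scoop_lip 0.89 bin s,lat,z [ 0.186 -0.002  0.045]
[([369.0, 12.0], 51), ([795.0, 22.0], 41), ([569.0, 72.0], 114), ([581.0, 95.0], 56), ([581.0, 109.0], 63), ([233.0, 307.0], 587), ([325.0, 314.0], 136), ([248.0, 334.0], 641), ([276.0, 330.0], 478), ([290.0, 354.0], 715), ([191.0, 347.0], 60), ([313.0, 349.0], 65), ([330.0, 351.0], 178), ([331.0, 374.0], 525), ([139.0, 419.0], 882), ([162.0, 436.0], 422), ([184.0, 445.0], 459), ([210.0, 464.0], 859), ([252.0, 480.0], 608), ([261.0, 490.0], 321), ([268.0, 502.0], 313), ([201.0, 515.0], 110)]
push1 [([322.0, 282.0], 434), ([153.0, 478.0], 532), ([191.0, 505.0], 742), ([245.0, 536.0], 565), ([263.0, 550.0], 238)]
tilt2 [([326.0, 260.0], 422), ([137.0, 420.0], 801), ([192.0, 434.0], 206), ([205.0, 461.0], 607), ([176.0, 461.0], 121), ([258.0, 490.0], 1259)]
tilt3 [([326.0, 260.0], 434), ([247.0, 321.0], 1420), ([294.0, 347.0], 963), ([331.0, 367.0], 817)]
```

All three balls rolled to the pan's back (cream blobs at (247,321), (294,347) and (331,367)). I'll withdraw level with a soft start.

>>> {"name": "play_rows", "arguments": {"translation": [[-0.08, 0, -0.065], [-0.16, 0, -0.13], [-0.23, 0, -0.19], [-0.31, 0, -0.25], [-0.39, 0, -0.315], [-0.39, 0, -0.315], [-0.39, 0, -0.315], [-0.39, 0, -0.315]], "twist": [[0, 0, 0], [0, 0, 0], [0, 0, 0], [0, 0, 0], [0, 0, 0], [0, 0, 0], [0, 0, 0], [0, 0, 0]], "gripper": [-1, -1, -1, -1, -1, -1, -1, -1]}}

```text
time: 22.7
tool_pos: [0.5097, -0.1552, 0.1789]
ee_rot: [3.141, -0.677, 1.633]
wrist_force: [-0.0, -0.4, -0.6]
width: 0.0138
finger_force: 30.0
```

>>> {"name": "play_rows", "arguments": {"translation": [[-0.39, 0, -0.315], [-0.39, 0, -0.315], [-0.39, 0, -0.315], [-0.31, 0, -0.25], [-0.2, 0, -0.16], [-0.1, 0, -0.08], [0, 0, 0], [0, 0, 0]], "twist": [[0, 0, 0], [0, 0, 0], [0, 0, 0], [0, 0, 0], [0, 0, 0], [0, 0, 0], [0, 0, 0], [0, 0, 0]], "gripper": [-1, -1, -1, -1, -1, -1, -1, -1]}}

```text
time: 23.5
tool_pos: [0.5154, -0.2438, 0.1789]
ee_rot: [-3.141, -0.678, 1.634]
wrist_force: [-0.8, 0.8, -2.2]
width: 0.0134
finger_force: 30.0
```

```bash
cat > st.py <<'E'
from fe import *
p,R,o=pose(); print(p,np.round(o["ee_rot"],3),o["time"],np.round(o["wrist_force"],1),np.round(o["wrist_torque"],2),"j",np.round(o["joint_positions"],2))
G=p+R.apply([0,0,LG]); print("G",G.round(4),"bin s",((G-B)@U).round(4))
for c in ("side","top"):
    im=robot.snapshot(c); cv2.imwrite(f"pics/st_{c}.png",im[:,:,::-1])
    for n in ("ball1_center","ball2_center","scoop_lip","scoop","jar_rim"):
        for d in robot.spot_point(n,c)[:4]:
            if d["score"]>.3: print(c,n,round(d["score"],2),np.round(d["centre"],3))
E
python3 st.py
```

```text
[ 0.51540245 -0.24375803  0.17888642] [-3.141 -0.678  1.634] 23.5 [-0.8  0.8 -2.2] [-0.75 -0.06  0.02] j [-0.67  0.42  1.5   0.49  1.7  -0.79]
G [ 0.5079 -0.1264  0.0327] bin s -0.2358
side ball1_center 0.53 [0.523 0.012 0.045]
side ball2_center 0.38 [0.502 0.007 0.044]
side scoop_lip 0.66 [0.493 0.084 0.05 ]
side scoop_lip 0.65 [0.5   0.014 0.037]
side scoop 0.76 [0.495 0.042 0.041]
side scoop 0.63 [ 0.705 -0.028  0.084]
side jar_rim 0.83 [0.854 0.097 0.082]
side jar_rim 0.78 [ 0.835 -0.182  0.086]
side jar_rim 0.65 [ 0.361 -0.148  0.089]
side jar_rim 0.64 [0.287 0.208 0.087]
top ball1_center 0.62 [0.521 0.011 0.045]
top ball1_center 0.53 [0.479 0.018 0.039]
top ball2_center 0.4 [0.497 0.01  0.043]
top scoop_lip 0.64 [0.491 0.085 0.044]
top scoop_lip 0.41 [ 0.493  0.105 -0.001]
top scoop 0.59 [0.498 0.044 0.038]
top jar_rim 0.87 [ 0.359 -0.146  0.088]
top jar_rim 0.78 [0.291 0.205 0.088]
top jar_rim 0.72 [ 0.836 -0.182  0.085]
top jar_rim 0.57 [ 0.705 -0.034  0.082]
```

All three balls are in the pan at (0.522,0.012), (0.499,0.009) and (0.479,0.018), clear of the shelf. Next I'll plan the carry and tip over the steel jar.

```bash
cat >> h.py <<'E'
OFF=np.radians(28.5)
def tcp2(lip,phi,h,off=OFF,xg=.215):
    """lip (underside) at given point, scoop pitched phi (lip-up), heading h"""
    u=np.array([np.cos(h),np.sin(h),0]); k=np.array([0,0,1.])
    f=np.cos(phi)*u+np.sin(phi)*k; n=-np.sin(phi)*u+np.cos(phi)*k
    G=np.array(lip)-xg*f+.022*n
    R=down(h,phi+off); return G-R.apply([0,0,LG]),R
def lipnow(off=OFF,xg=.215):
    p,R,o=pose(); x=R.apply([1,0,0]);h=np.arctan2(x[1],x[0]); phi=np.arcsin(x[2])-off
    u=np.array([np.cos(h),np.sin(h),0]); k=np.array([0,0,1.]);f=np.cos(phi)*u+np.sin(phi)*k; n=-np.sin(phi)*u+np.cos(phi)*k
    return p+R.apply([0,0,LG])+xg*f-.022*n,np.degrees(phi),np.degrees(h)
E
python3 - <<'E'
from h import *
print(lipnow())
p,R,o=pose(); J=np.array([.704,-.033]); h=np.radians(60); u=np.array([.5,.866])
up=p+[0,0,.11]; L=J-.012*u
A=tcp2([*L,.135],np.radians(10.3),h); Bq=tcp2([*L,.12],np.radians(10.3),h); C=tcp2([*L,.098],np.radians(-30),h)
for q in (A,Bq,C): print(q[0].round(3))
print("up");rows(up,R); print("A");rows(*A,up,R,nmin=14,vmax=.5); print("C");rows(*C,*A,nmin=14)
E
```

```text
(array([0.4945075 , 0.08805202, 0.0495337 ]), np.float64(10.282091712847595), np.float64(93.60347497790903))
[ 0.531 -0.332  0.264]
[ 0.531 -0.332  0.249]
[ 0.613 -0.191  0.412]
up
n 4 twist [0.0, 0.0, 0.0]
[[0.43, 0.0, -0.54], [0.43, 0.0, -0.54], [0.43, 0.0, -0.54], [0.43, 0.0, -0.54]]
A
n 14 twist [-0.262, 0.0, 0.327]
[[-0.15, 0.02, -0.06], [-0.15, 0.03, -0.06], [-0.15, 0.03, -0.06], [-0.15, 0.04, -0.06], [-0.15, 0.04, -0.06], [-0.14, 0.05, -0.06], [-0.14, 0.06, -0.06], [-0.14, 0.06, -0.06]]
[[-0.14, 0.07, -0.06], [-0.14, 0.08, -0.05], [-0.13, 0.08, -0.05], [-0.13, 0.09, -0.05], [-0.13, 0.09, -0.05], [-0.13, 0.1, -0.04]]
C
n 14 twist [0.0, -0.502, -0.0]
[[0.39, 0.0, -0.02], [0.39, 0.0, -0.04], [0.39, 0.0, -0.06], [0.38, 0.0, -0.08], [0.38, 0.0, -0.1], [0.37, 0.0, -0.12], [0.37, 0.0, -0.14], [0.36, 0.0, -0.16]]
[[0.35, 0.0, -0.17], [0.34, 0.0, -0.19], [0.33, 0.0, -0.21], [0.32, 0.0, -0.23], [0.31, 0.0, -0.24], [0.3, 0.0, -0.26]]
```

>>> {"name": "play_rows", "arguments": {"translation": [[0.17, 0, -0.22], [0.34, 0, -0.43], [0.43, 0, -0.54], [0.43, 0, -0.54], [0.35, 0, -0.43], [0, 0, 0]], "twist": [[0, 0, 0], [0, 0, 0], [0, 0, 0], [0, 0, 0], [0, 0, 0], [0, 0, 0]], "gripper": [-1, -1, -1, -1, -1, -1]}}

```text
time: 24.7
tool_pos: [0.5161, -0.2452, 0.2943]
ee_rot: [3.133, -0.672, 1.639]
wrist_force: [0.2, -0.0, -1.2]
width: 0.0139
finger_force: 30.0
```

>>> {"name": "play_rows", "arguments": {"translation": [[-0.15, 0.02, -0.06], [-0.15, 0.03, -0.06], [-0.15, 0.03, -0.06], [-0.15, 0.04, -0.06], [-0.15, 0.04, -0.06], [-0.14, 0.05, -0.06], [-0.14, 0.06, -0.06], [-0.14, 0.06, -0.06]], "twist": [[-0.262, 0, 0.327], [-0.262, 0, 0.327], [-0.262, 0, 0.327], [-0.262, 0, 0.327], [-0.262, 0, 0.327], [-0.262, 0, 0.327], [-0.262, 0, 0.327], [-0.262, 0, 0.327]], "gripper": [-1, -1, -1, -1, -1, -1, -1, -1]}}

```text
time: 25.5
tool_pos: [0.5246, -0.295, 0.2749]
ee_rot: [-3.141, -0.677, 1.294]
wrist_force: [0.0, 0.3, -2.8]
width: 0.0135
finger_force: 30.0
```

>>> {"name": "play_rows", "arguments": {"translation": [[-0.14, 0.07, -0.06], [-0.14, 0.08, -0.05], [-0.13, 0.08, -0.05], [-0.13, 0.09, -0.05], [-0.13, 0.09, -0.05], [-0.13, 0.1, -0.04], [0, 0, 0], [0, 0, 0]], "twist": [[-0.262, 0, 0.327], [-0.262, 0, 0.327], [-0.262, 0, 0.327], [-0.262, 0, 0.327], [-0.262, 0, 0.327], [-0.262, 0, 0.327], [0, 0, 0], [0, 0, 0]], "gripper": [-1, -1, -1, -1, -1, -1, -1, -1]}}

```text
time: 26.3
tool_pos: [0.5315, -0.3322, 0.2643]
ee_rot: [-3.14, -0.677, 1.046]
wrist_force: [-0.1, 0.3, -2.1]
width: 0.0134
finger_force: 30.0
```

```bash
python3 st.py; python3 -c "
from h import *
print(lipnow())
C=tcp2([.698,-.0434,.098],np.radians(-30),np.radians(60));rows(*C,nmin=14)"
```

```text
[ 0.53147688 -0.33224799  0.26430908] [-3.14  -0.677  1.046] 26.3 [-0.1  0.3 -2.1] [-0.61  0.32  0.03] j [-0.8   0.37  1.38  0.65  1.6  -0.32]
G [ 0.5901 -0.2304  0.1181] bin s -0.3448
side ball1_center 0.6 [ 0.681 -0.123  0.13 ]
side ball1_center 0.47 [0.498 0.364 0.004]
side ball1_center 0.36 [ 0.672 -0.087  0.12 ]
side ball2_center 0.68 [ 0.634 -0.162  0.131]
side ball2_center 0.55 [ 0.659 -0.115  0.126]
side scoop_lip 0.69 [ 0.694 -0.047  0.13 ]
side scoop 0.84 [ 0.672 -0.084  0.123]
side scoop 0.45 [ 0.704 -0.03  -0.   ]
side scoop 0.32 [ 0.631 -0.158  0.127]
side jar_rim 0.83 [0.856 0.097 0.085]
side jar_rim 0.83 [ 0.36  -0.144  0.09 ]
side jar_rim 0.83 [0.29  0.21  0.085]
side jar_rim 0.61 [ 0.7   -0.031  0.083]
top ball1_center 0.67 [ 0.567 -0.269  0.111]
top ball1_center 0.49 [ 0.678 -0.123  0.127]
top ball2_center 0.52 [ 0.658 -0.113  0.13 ]
top scoop_lip 0.63 [ 0.694 -0.045  0.127]
top scoop 0.85 [ 0.675 -0.086  0.12 ]
top jar_rim 0.83 [ 0.705 -0.032  0.086]
top jar_rim 0.83 [0.291 0.207 0.089]
top jar_rim 0.72 [0.848 0.1   0.087]
top jar_rim 0.71 [ 0.36  -0.147  0.086]
(array([ 0.69812361, -0.04385106,  0.13483526]), np.float64(10.270737847876418), np.float64(59.958325139455546))
n 14 twist [-0.0, -0.502, -0.0]
[[0.39, -0.0, -0.02], [0.39, -0.0, -0.04], [0.39, -0.0, -0.06], [0.38, -0.0, -0.08], [0.38, -0.0, -0.1], [0.37, -0.0, -0.12], [0.37, -0.0, -0.14], [0.36, -0.0, -0.16]]
[[0.35, -0.0, -0.17], [0.34, -0.0, -0.19], [0.33, -0.0, -0.21], [0.32, -0.0, -0.23], [0.31, -0.0, -0.24], [0.3, -0.0, -0.26]]
```

The lip is over the jar mouth, about 15 mm short of its centre, with the balls at the pan's back. Tipping now.

>>> {"name": "play_rows", "arguments": {"translation": [[0.39, 0, -0.02], [0.39, 0, -0.04], [0.39, 0, -0.06], [0.38, 0, -0.08], [0.38, 0, -0.1], [0.37, 0, -0.12], [0.37, 0, -0.14], [0.36, 0, -0.16]], "twist": [[0, -0.5, 0], [0, -0.5, 0], [0, -0.5, 0], [0, -0.5, 0], [0, -0.5, 0], [0, -0.5, 0], [0, -0.5, 0], [0, -0.5, 0]], "gripper": [-1, -1, -1, -1, -1, -1, -1, -1]}}

```text
time: 27.7
tool_pos: [0.5783, -0.251, 0.3489]
ee_rot: [-3.14, -0.275, 1.047]
wrist_force: [0.4, -0.5, -1.3]
width: 0.0134
finger_force: 30.0
```

>>> {"name": "play_rows", "arguments": {"translation": [[0.35, 0, -0.17], [0.34, 0, -0.19], [0.33, 0, -0.21], [0.32, 0, -0.23], [0.31, 0, -0.24], [0.3, 0, -0.26], [0, 0, 0], [0, 0, 0]], "twist": [[0, -0.5, 0], [0, -0.5, 0], [0, -0.5, 0], [0, -0.5, 0], [0, -0.5, 0], [0, -0.5, 0], [0, 0, 0], [0, 0, 0]], "gripper": [-1, -1, -1, -1, -1, -1, -1, -1]}}

```text
time: 28.5
tool_pos: [0.613, -0.1912, 0.4118]
ee_rot: [-3.141, 0.022, 1.048]
wrist_force: [-0.4, 0.3, -1.8]
width: 0.0135
finger_force: 30.0
```

>>> {"name": "play_rows", "arguments": {"translation": [[0, 0, 0], [0, 0, 0], [0, 0, 0], [0, 0, 0], [0, 0, 0]], "twist": [[0, 0, 0], [0, 0, 0], [0, 0, 0], [0, 0, 0], [0, 0, 0]], "gripper": [-1, -1, -1, -1, -1]}}

```text
time: 29.0
tool_pos: [0.6129, -0.1917, 0.4118]
ee_rot: [-3.141, 0.023, 1.047]
wrist_force: [0.8, -1.1, -1.2]
width: 0.0137
finger_force: 30.0
```

```bash
python3 st.py; python3 -c "
from h import *
print(lipnow())"
```

```text
[ 0.61292031 -0.1916539   0.41177009] [-3.141  0.023  1.047] 29.0 [ 0.8 -1.1 -1.2] [-0.16  0.   -0.02] j [-0.39  0.3   1.11 -0.02  1.74  0.13]
G [ 0.6106 -0.1953  0.2242] bin s -0.3111
side ball1_center 0.51 [ 0.672 -0.082  0.115]
side scoop_lip 0.83 [ 0.693 -0.05   0.092]
side scoop 0.78 [ 0.672 -0.084  0.118]
side jar_rim 0.93 [0.854 0.094 0.084]
side jar_rim 0.87 [ 0.704 -0.029  0.086]
side jar_rim 0.73 [ 0.834 -0.182  0.085]
side jar_rim 0.63 [ 0.361 -0.146  0.088]
top ball1_center 0.72 [ 0.588 -0.229  0.252]
top ball1_center 0.4 [ 0.739 -0.013  0.017]
top ball2_center 0.59 [0.729 0.006 0.02 ]
top scoop_lip 0.89 [ 0.691 -0.05   0.093]
top scoop_lip 0.74 [0.727 0.002 0.007]
top scoop 0.77 [ 0.674 -0.086  0.116]
top jar_rim 0.92 [ 0.704 -0.031  0.089]
top jar_rim 0.87 [0.849 0.102 0.086]
top jar_rim 0.76 [ 0.838 -0.18   0.084]
top jar_rim 0.75 [0.289 0.205 0.086]
(array([ 0.69852178, -0.0430837 ,  0.09830508]), np.float64(-29.837968121583256), np.float64(59.990737031446166))
```

Two balls show in the jar and the third may be hidden under the pan. I'll back the scoop up and away, then recount.

>>> {"name": "play_rows", "arguments": {"translation": [[0, 0, -0.4], [0, 0, -0.6], [0, 0, -0.6], [-0.6, 0, -0.2], [-0.9, 0, 0], [-0.9, 0, 0], [-0.6, 0, 0], [0, 0, 0]], "twist": [[0, 0, 0], [0, 0, 0], [0, 0, 0], [0, 0, 0], [0, 0, 0], [0, 0, 0], [0, 0, 0], [0, 0, 0]], "gripper": [-1, -1, -1, -1, -1, -1, -1, -1]}}

```text
time: 30.4
tool_pos: [0.5524, -0.2965, 0.4868]
ee_rot: [-3.141, 0.025, 1.042]
wrist_force: [0.2, -0.2, -0.7]
width: 0.0141
finger_force: 30.0
```

```bash
python3 st.py; python3 - <<'E'
from fe import *
for c in ("side","top"):
    im=cv2.imread(f"pics/st_{c}.png"); m=robot.camera_model(c)
    uv=cv2.projectPoints(np.array([[.704,-.033,.018]]),np.array(m["rvec"],float),np.array(m["tvec"],float),np.array(m["camera_matrix"],float),None)[0].ravel()
    x,y=uv.round().astype(int); w=cv2.resize(im[y-16:y+16,x-18:x+18],None,fx=4,fy=4,interpolation=cv2.INTER_CUBIC).astype(int)
    for t in (8,12,16):
        M=((w[:,:,2]-w[:,:,0]>t)&(w[:,:,2]>110)).astype(np.uint8); n,l,st,ce=cv2.connectedComponentsWithStats(M)
        print(c,t,[((ce[i]/4).round(1).tolist(),int(st[i,4])) for i in range(1,n) if st[i,4]>25])
E
```

```text
[ 0.55237704 -0.29652975  0.48684885] [-3.141  0.025  1.042] 30.4 [ 0.2 -0.2 -0.7] [-0.13  0.06 -0.02] j [-0.58  0.26  1.   -0.03  1.87 -0.06]
G [ 0.55   -0.3005  0.2993] bin s -0.4122
side scoop_lip 0.57 [ 0.632 -0.16   0.168]
side scoop_lip 0.4 [ 0.702 -0.028  0.084]
side scoop 0.65 [ 0.611 -0.188  0.194]
side jar_rim 0.93 [ 0.836 -0.181  0.089]
side jar_rim 0.82 [0.29  0.209 0.086]
side jar_rim 0.72 [0.854 0.094 0.082]
side jar_rim 0.64 [ 0.701 -0.027  0.085]
top ball2_center 0.48 [0.727 0.002 0.017]
top scoop_lip 0.73 [ 0.629 -0.149  0.17 ]
top scoop_lip 0.34 [ 0.746 -0.01   0.015]
top scoop 0.97 [ 0.616 -0.184  0.191]
top jar_rim 0.97 [ 0.707 -0.034  0.088]
top jar_rim 0.87 [ 0.36  -0.145  0.085]
top jar_rim 0.73 [ 0.832 -0.185  0.087]
top jar_rim 0.7 [0.289 0.204 0.089]
side 8 [([3.9, 14.3], 442)]
side 12 [([3.9, 14.1], 258)]
side 16 [([3.7, 13.8], 124)]
top 8 [([35.3, 0.9], 43), ([18.7, 17.6], 11587)]
top 12 [([35.4, 0.8], 30), ([18.7, 16.8], 10183), ([6.9, 27.8], 33)]
top 16 [([8.4, 9.6], 1323)]
```

```bash
python3 - <<'E'
from fe import *
p,R,o=pose();m=robot.camera_model("wrist"); im=robot.snapshot("wrist"); cv2.imwrite("pics/w7.png",im[:,:,::-1])
print("jar px wrist",proj([[.704,-.033,.018],[.73,.0,.018]],m))
for n in ("ball1_center","ball2_center","ball3_center"):
    for d in robot.spot_point(n,"wrist")[:4]: print(n,round(d["score"],2),np.round(d["centre"],3))
im=cv2.imread("pics/st_top.png").astype(int); o=cv2.imread("pics/top0.png").astype(int)
x,y=264,158
print("top warm (r-b):"); w=im[y-14:y+8,x-18:x+16]; print("\n".join(" ".join(f"{v:3d}" for v in r) for r in (w[:,:,2]-w[:,:,0])))
d=(np.abs(im-o).max(2)>30).astype(np.uint8);n,l,st,ce=cv2.connectedComponentsWithStats(d);print([(ce[i].round().tolist(),int(st[i,4])) for i in range(1,n) if st[i,4]>8])
E
```

```text
jar px wrist [[254.66561881 -31.76567015]
 [258.4994179  -52.84377809]]
ball3_center 0.71 [ 0.53  -0.335  0.32 ]
top warm (r-b):
  8   8   8   6   6   6   5   5  10  15  18  18  15  12  10  11  11  12  11  11   9   9   8   7   6   6   7   6   6   6   7   8   9  11
  8   6   6   6   6   5   7  10  17  23  26  26  23  18  14  13  13  13  13  13  12  11  11   9   8   8   6   6   5   5   6   7   8  10
  7   6   5   4   4   6   7  14  23  27  29  29  27  22  17  14  14  13  15  15  14  14  14  12  11  10   8   7   6   6   5   6   7   9
  7   6   5   5   7   8  11  17  25  29  30  30  29  23  17  14  14  15  14  14  14  14  14  14  13  13  11  10   7   7   5   5   7   7
  6   5   6   8  13  17  19  21  26  29  30  30  28  23  17  13  15  14  14  14  15  14  15  14  14  13  13  12  11   8   7   6   7   7
  6   5   7  14  20  25  26  24  24  27  27  27  25  19  14  14  15  14  14  14  14  14  15  14  14  14  14  13  12  11   9   6   6   8
  6   6  11  18  24  28  28  29  25  22  22  21  18  15  13  14  14  14  13  14  13  14  14  15  15  14  14  14  13  13   9   8   7   7
  5   7  13  21  25
[... 1861 characters left out ...]
 13  13  14  12  12  12
 12  12  10  10  13  13  13  13  12  14  13  14  13  14  12  13  14  13  14  13  14  13  14  13  14  13  14  14  13  14  13  12  12  12
[([372.0, 235.0], 17168), ([441.0, 104.0], 9), ([463.0, 126.0], 66), ([462.0, 116.0], 10), ([468.0, 119.0], 13), ([482.0, 129.0], 204), ([475.0, 144.0], 29), ([256.0, 146.0], 21), ([250.0, 154.0], 42), ([322.0, 169.0], 522), ([333.0, 157.0], 12), ([410.0, 184.0], 48), ([405.0, 196.0], 366), ([156.0, 227.0], 42), ([159.0, 236.0], 42), ([158.0, 247.0], 43), ([430.0, 359.0], 6110), ([248.0, 351.0], 1436), ([198.0, 367.0], 1659), ([283.0, 368.0], 731), ([510.0, 365.0], 21), ([343.0, 370.0], 19), ([337.0, 381.0], 13), ([508.0, 379.0], 19)]
```

The dump shows three separate ball peaks inside the jar (top pixels near (256,146), (251,151) and (249,157)), and the bin spots are empty. Now I'll lay the scoop down level on the bare bench before the bin.

```bash
python3 - <<'E'
from h import *
L=B+U*-.045
D1=tcp2([L[0],L[1],.10],np.radians(1),YB);D2=tcp2([L[0],L[1],.012],np.radians(1),YB)
rows(*D1); rows(*D2,*D1); print(D1[0],D2[0])
E
```

```text
n 7 twist [0.205, 0.746, -0.823]
[[0.11, -0.21, 0.73], [0.07, -0.19, 0.74], [0.03, -0.17, 0.75], [-0.02, -0.15, 0.75], [-0.06, -0.14, 0.75], [-0.11, -0.13, 0.75], [-0.15, -0.13, 0.74]]
n 3 twist [0.0, 0.0, 0.0]
[[-0.36, -0.0, 0.64], [-0.36, -0.0, 0.64], [-0.36, -0.0, 0.64]]
[ 0.51524809 -0.24303384  0.28152311] [ 0.51524809 -0.24303384  0.19352311]
```

>>> {"name": "play_rows", "arguments": {"translation": [[0.055, -0.105, 0.365], [0.055, -0.105, 0.365], [0.035, -0.095, 0.37], [0.035, -0.095, 0.37], [0.015, -0.085, 0.375], [0.015, -0.085, 0.375], [-0.01, -0.075, 0.375], [-0.01, -0.075, 0.375]], "twist": [[0.102, 0.373, -0.411], [0.102, 0.373, -0.411], [0.102, 0.373, -0.411], [0.102, 0.373, -0.411], [0.102, 0.373, -0.411], [0.102, 0.373, -0.411], [0.102, 0.373, -0.411], [0.102, 0.373, -0.411]], "gripper": [-1, -1, -1, -1, -1, -1, -1, -1]}}

```text
time: 32.0
tool_pos: [0.5317, -0.2627, 0.3696]
ee_rot: [-3.102, -0.285, 1.372]
wrist_force: [-1.1, 0.5, -1.3]
width: 0.0137
finger_force: 30.0
```

>>> {"name": "play_rows", "arguments": {"translation": [[-0.03, -0.07, 0.375], [-0.03, -0.07, 0.375], [-0.055, -0.065, 0.375], [-0.055, -0.065, 0.375], [-0.075, -0.065, 0.37], [-0.075, -0.065, 0.37], [0, 0, 0], [0, 0, 0]], "twist": [[0.102, 0.373, -0.411], [0.102, 0.373, -0.411], [0.102, 0.373, -0.411], [0.102, 0.373, -0.411], [0.102, 0.373, -0.411], [0.102, 0.373, -0.411], [0, 0, 0], [0, 0, 0]], "gripper": [-1, -1, -1, -1, -1, -1, -1, -1]}}

```text
time: 32.8
tool_pos: [0.5154, -0.24, 0.2827]
ee_rot: [3.141, -0.513, 1.632]
wrist_force: [0.4, -0.5, -1.0]
width: 0.0139
finger_force: 30.0
```

```bash
python3 st.py|grep -v jar; python3 - <<'E'
from h import *
print(lipnow())
L=B+U*-.045
D2=tcp2([L[0],L[1],.012],np.radians(1),YB);rows(*D2)
E
```

```text
[ 0.51538652 -0.23997739  0.28268652] [ 3.141 -0.513  1.632] 32.8 [ 0.4 -0.5 -1. ] [-0.53 -0.11 -0.04] j [-0.64  0.28  1.43  0.39  1.76 -0.69]
G [ 0.5099 -0.148   0.1193] bin s -0.2575
side ball2_center 0.49 [0.493 0.11  0.002]
side scoop_lip 0.6 [0.5   0.063 0.092]
side scoop 0.67 [0.5   0.02  0.091]
side scoop 0.55 [0.494 0.11  0.002]
top ball1_center 0.43 [ 0.739 -0.012  0.02 ]
top ball2_center 0.54 [0.725 0.003 0.02 ]
top scoop_lip 0.57 [0.492 0.064 0.091]
top scoop 0.85 [0.5   0.018 0.092]
top scoop 0.52 [0.73  0.002 0.006]
top scoop 0.37 [ 0.505 -0.066  0.118]
(array([0.49623046, 0.06735074, 0.10087927]), np.float64(0.9748155405242919), np.float64(93.57924984125184))
n 3 twist [0.003, 0.001, -0.001]
[[-0.39, -0.0, 0.63], [-0.39, -0.0, 0.63], [-0.39, -0.0, 0.63]]
```

>>> {"name": "play_rows", "arguments": {"translation": [[-0.15, 0, 0.27], [-0.25, 0, 0.44], [-0.3, 0, 0.53], [-0.2, 0, 0.35], [-0.08, 0, 0.15], [-0.06, 0, 0.11], [-0.05, 0, 0.09], [0, 0, 0]], "twist": [[0, 0, 0], [0, 0, 0], [0, 0, 0], [0, 0, 0], [0, 0, 0], [0, 0, 0], [0, 0, 0], [0, 0, 0]], "gripper": [-1, -1, -1, -1, -1, -1, -1, -1]}}

```text
time: 34.2
tool_pos: [0.5154, -0.2396, 0.1937]
ee_rot: [3.14, -0.514, 1.633]
wrist_force: [0.0, -0.0, -0.2]
width: 0.0134
finger_force: 30.0
```

```bash
python3 st.py|grep -v jar
```

```text
[ 0.51543406 -0.23956151  0.19365204] [ 3.14  -0.514  1.633] 34.2 [ 0.  -0.  -0.2] [-0.56 -0.16 -0.04] j [-0.64  0.36  1.52  0.39  1.61 -0.75]
G [ 0.5099 -0.1475  0.0303] bin s -0.257
side scoop_lip 0.84 [0.493 0.063 0.004]
side scoop 0.88 [0.497 0.016 0.002]
top ball1_center 0.61 [ 0.737 -0.013  0.017]
top ball2_center 0.52 [ 0.676  0.212 -0.001]
top ball2_center 0.39 [0.726 0.006 0.017]
top scoop_lip 0.74 [0.495 0.065 0.004]
top scoop_lip 0.5 [ 0.705 -0.031  0.085]
top scoop 0.84 [0.501 0.019 0.004]
```

>>> {"name": "play_rows", "arguments": {"translation": [[-0.03, 0, 0.05], [-0.03, 0, 0.05], [0, 0, 0], [0, 0, 0]], "twist": [[0, 0, 0], [0, 0, 0], [0, 0, 0], [0, 0, 0]], "gripper": [-1, -1, -1, -1]}}

```text
time: 35.2
tool_pos: [0.5153, -0.2395, 0.1889]
ee_rot: [3.141, -0.516, 1.633]
wrist_force: [0.6, 0.4, 0.1]
width: 0.0136
finger_force: 30.0
```

>>> {"name": "play_rows", "arguments": {"translation": [[0, 0, 0], [0, 0, 0], [0, 0, 0], [0, 0, 0], [0, 0, -0.3], [0, 0, -0.6], [0, 0, -0.9], [0, 0, -0.9]], "twist": [[0, 0, 0], [0, 0, 0], [0, 0, 0], [0, 0, 0], [0, 0, 0], [0, 0, 0], [0, 0, 0], [0, 0, 0]], "gripper": [0.2, 0.2, 0.2, 0.2, 0.2, 0.2, 0.2, 0.2]}}

```text
time: 36.0
tool_pos: [0.5184, -0.2932, 0.2843]
ee_rot: [3.141, -0.515, 1.633]
wrist_force: [0.3, -0.1, 0.1]
width: 0.0563
finger_force: 0.0
```

>>> {"name": "play_rows", "arguments": {"translation": [[0, 0, -0.8], [0, 0, -0.4], [0, 0, 0], [0, 0, 0], [0, 0, 0]], "twist": [[0, 0, 0], [0, 0, 0], [0, 0, 0], [0, 0, 0], [0, 0, 0]], "gripper": [0.2, 0.2, 0.2, 0.2, 0.2]}}

```text
time: 36.5
tool_pos: [0.5198, -0.3157, 0.3232]
ee_rot: [-3.14, -0.516, 1.632]
wrist_force: [0.5, 0.0, 0.1]
width: 0.0562
finger_force: 0.0
```

```bash
python3 st.py; python3 - <<'E'
from bench import robot
import numpy as np
for c in("side","top"):
  for n in("scoop_grip","scoop_end","jar_lid","oil_bottle","slide_box"):
    for d in robot.spot_point(n,c)[:1]: print(c,n,round(d["score"],2),np.round(d["centre"],3))
E
```

```text
[ 0.51977485 -0.31572273  0.32321242] [-3.14  -0.516  1.632] 36.5 [0.5 0.  0.1] [-0.27 -0.12 -0.04] j [-0.73  0.35  1.25  0.38  1.9  -0.73]
G [ 0.5138 -0.2233  0.1601] bin s -0.3329
side scoop_lip 0.87 [0.497 0.063 0.002]
side scoop 0.71 [0.497 0.017 0.   ]
side jar_rim 0.85 [0.289 0.209 0.085]
side jar_rim 0.78 [0.85  0.094 0.084]
side jar_rim 0.69 [ 0.361 -0.143  0.087]
side jar_rim 0.56 [ 0.702 -0.028  0.085]
top ball1_center 0.45 [ 0.739 -0.011  0.019]
top ball2_center 0.53 [0.726 0.003 0.018]
top scoop_lip 0.68 [0.495 0.067 0.   ]
top scoop 0.82 [ 0.497  0.019 -0.   ]
top jar_rim 0.95 [0.29  0.206 0.086]
top jar_rim 0.88 [ 0.705 -0.033  0.081]
top jar_rim 0.85 [ 0.838 -0.183  0.084]
top jar_rim 0.76 [ 0.359 -0.147  0.086]
side scoop_grip 0.74 [ 0.504 -0.064  0.022]
side scoop_end 0.87 [ 0.513 -0.194  0.021]
side jar_lid 0.8 [0.677 0.213 0.002]
side oil_bottle 0.56 [ 0.649  0.327 -0.001]
side slide_box 0.77 [0.499 0.368 0.005]
top scoop_grip 0.59 [ 0.504 -0.064  0.022]
top scoop_end 0.98 [ 0.512 -0.192  0.022]
top jar_lid 0.93 [ 0.674  0.212 -0.001]
top oil_bottle 0.47 [0.647 0.33  0.001]
top slide_box 0.68 [ 0.503  0.366 -0.001]
```

The scoop lies flat on the bare bench. The jar and the other objects are where they were, and the arm is clear, so I'm handing in.

```bash
python3 -c "
from bench import robot
print(robot.close_job())"
```

```text
the job is handed in; nothing more can be done
None
```

The job is handed in at about 37 s, result not reported: by the last camera checks all three balls are in the steel jar, still in its place, the scoop lies flat and right way up on the bench before the bin, and the lid, bottle and slide box have not moved.

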